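Pack the recovered goods and stamp the record

ROBOT

A 6-joint arm with a two-finger parallel gripper is mounted at the origin on the work surface. World frame = base frame: x ahead of the robot, y to its left, z up, the work surface at z = 0. Lengths are in m, angles in rad, forces in N, time in s.
With the tool pointing down it reaches from about 0.35 to 0.975 m from the base axis. Payload 4.9 kg.
Tool frame: the origin (TCP) lies on the mounting face of the last link; the fingertips stand 173 mm ahead of it and the grasp point (between the pads) lies 155 mm ahead of it; z points along the fingers, y is the direction in which the jaws open and shut (so a half turn about z gives the same grasp; the last joint's range is limited). The gripper opens to 85 mm and grips with 20 to 120 N. Pads are 22 mm wide; open, the fingers measure 114 mm over their backs; the gripper's body (76 mm by 85 mm) begins 54 mm behind the grasp point. The pads swing forward as they close: fully open they stand 13 mm farther back than shut.
Start: joints at [1.063, 0.053, 1.613, -0, 1.476, -0.119], TCP at [0.237, 0.578, 0.405] pointing down, gripper open.
Joint ranges: [-3.01, 3.01], [-1.01, 2.22], [0.06, 2.58], [-1.02, 4.17], [0.09, 2.62], [-3.14, 3.14]. Speed limits (rad/s): [2.57, 2.57, 3.14, 3.14, 3.14, 3.14].

INTERFACE

Orientations are given as a unit quaternion [w, x, y, z].
In Python, from plant import manip gives the robot as it stands.
- The arm moves only by the tool play_rows, never from a script. Its argument "increments" is a list of rows, each an object with "offset": the shift along the tool's x, y, z in mm, a list of three; "twist": the turn about the tool's z in rad; "grip": the opening, from 0 (shut) to 1 (fully open). In form: [{"offset": [dx, dy, dz], "twist": twist, "grip": grip}, ...]. A call has 1 to 5 rows; each row is the pose to reach, as a shift and turn from the pose commanded when the call began, along the tool's axes at that moment; what a row does not reach only later rows make up. A row lasts 1/12 s, in which the tool goes at most 41.7 mm and 7.16 degrees, less where a joint would pass 70% of its speed; a pose out of reach is approached as far as the arm can. A call with a gripper value outside its range is refused whole. The fingers move at their own pace and stop on an object; the grip force is fixed at half the most. Time passes only in rows, so rows that repeat a pose let the fingers close. It gives the time, the measured TCP pose, the force and the opening at its end, in the units of the state.
- manip.state(): the state, without advancing time (a new reading comes with each control period).
- manip.grab_frame(name): name is "side" or "top"; returns the picture (384x512x3 uint8, blue, green, red); there is no depth.
- manip.get_calibration(name): a dict with "fx", "fy", "cx", "cy" (pixels), "T" (4x4, takes a point from camera to world coordinates). Camera axes: x right, y down, z forward; pixel columns grow to the right and rows downward; lengths in m; the calibration is good to about 2 mm. A picture is of the moment at which its call begins. get_calibration takes no time and is no camera call.
- manip.job_done(): hands the job in, once; it reports no verdict.
Trained networks look in the newest picture that a camera, given by its name, has taken for a name from the list of things; names that differ only in an ending like _2 or _b are one class to them, and where a whole thing is asked for, a point or a joint stands for the part that bears it (a point fixed in the world has none). Each returns a list of dicts, best first, with "p" (0 to 1); they miss things now and then, are a little off and sometimes report something else, mostly with a low value. They report only what shows in the picture. A call takes as long as a camera call. They do not tell look-alikes from the thing itself.
- manip.boxes_of(query, camera): "xyz" ([x, y, z] in m, in the coordinates of the camera as it stood for that picture, good to about 4 mm: the middle of the surface that is visible of it).
- manip.tip_of(query, camera): "xyz" ([x, y, z] in m, in the coordinates of the camera as it stood for that picture, good to about 4 mm: a listed point, or the origin of a listed thing).
The state is a dict: "time": time; "joint_pos": joint angles; "joint_vel": joint speeds; "joint_efforts": joint torques, N m; "tool_pos": TCP position; "tool_rot": TCP orientation; "contact_force": force on the tool from outside, world axes, zero at the start; "ft_torque": the same for the moment, N m; "gripper_width": opening from 0.0 (shut) to 1.0 (fully open).
Only numpy, scipy, OpenCV 4.12 (cv2) and the standard library are available. Lean on these libraries where they do the work, as an engineer would, in place of code of your own. Each camera call takes 0.05 s, during which the arm holds its last target. There are 200 camera calls.

TASK

Take the roll of tape out of the shallow carton and lay it flat on the desk, and pack all the recovered goods standing in front of you (loudspeakers, hi-fi unit, hard drive, router, jewellery case: as many of them as there are) into the carton, every one upright with its base flat on the carton's floor. When all are in, stand the stamp squarely inside the empty frame on the clipboard's sheet, press its head right down to the stop, and leave the stamp standing upright there with its head up again. Leave the other things on the desk where they are.

Things in the scene. Friction and masses are not known exactly. Their poses are not given: they have to be found in the camera images.
- speaker1: small wooden loudspeaker with a round driver in its grey front; a plain block 76 deep (its x) by 60 wide (its y) by 130 mm high; origin at the centre of its underside, z up, front towards its -x; bottom-heavy, 0.25 to 0.85 kg; may be absent
- speaker2: the other of the two equal loudspeakers; a plain block 76 deep (its x) by 60 wide (its y) by 130 mm high; origin at the centre of its underside, z up, front towards its -x; bottom-heavy, 0.25 to 0.85 kg; may be absent
- hifi: grey mini hi-fi unit with an aluminium front and a round knob; a plain block 112 deep (its x) by 60 wide (its y) by 110 mm high; origin at the centre of its underside, z up, front towards its -x; bottom-heavy, 0.25 to 0.85 kg; may be absent
- drive: black desktop hard drive standing on its narrow base; a plain block 108 deep (its x) by 46 wide (its y) by 120 mm high; origin at the centre of its underside, z up, front towards its -x; bottom-heavy, 0.25 to 0.85 kg; may be absent
- router: white upright network router; a plain block 104 deep (its x) by 52 wide (its y) by 100 mm high; origin at the centre of its underside, z up, front towards its -x; bottom-heavy, 0.25 to 0.85 kg; may be absent
- jewel_case: dark brown jewellery case with a brass clasp; a plain block 86 deep (its x) by 58 wide (its y) by 96 mm high; origin at the centre of its underside, z up, front towards its -x; bottom-heavy, 0.25 to 0.85 kg; may be absent
- carton: shallow open cardboard carton, fixed to the desk: inside 230 (its x) by 200 mm (its y), walls 6 mm thick and 60 mm high over the desk, floor 6 mm thick; origin at the centre of its underside, z up. The six things together just fit on its floor, standing, in a single layer with some 10 mm between neighbours and 5 mm at the walls, if each stands parallel to the walls and the layout is planned beforehand; they stick out above the walls. No thing may stand on another
- clipboard: clipboard lying on the desk, fixed: 210 (its x) by 126 by 4 mm, with a paper sheet and a metal clip (14 mm high, at its +x end); origin at the centre of its underside
- frame (a point): centre of the empty printed frame on the sheet, on the clipboard's top face; axes as the clipboard's; the frame is 90 (its x) by 66 mm (its y)
- stamp: self-inking stamp, loose, standing on the clipboard beside the frame: foot 62 (its x) by 40 mm (its y), 96 mm high over all, 0.25 kg; origin at the centre of its underside, z up. Its upper part from 46 to 96 mm is the spring head, 64 (x) by 38 mm (y), by which it may be gripped and lifted
- stamp_head (a joint): travel of the stamp's spring head: 0 up, 0.014 m fully down at its stop; it springs back; about 4 N starts it and 9 N takes it to the stop
- stamp_top (a point): centre of the top of the stamp's head; moves down with it
- tape: roll of packing tape left lying flat in the carton: 100 mm across, 48 mm high, ring wall 12 mm thick round a hole of 76 mm, 0.15 kg; origin at the centre of its underside
- marker: black and white marker pen, 125 by 14 mm, lying between carton and goods; bystander, to be left alone; origin at the centre of its underside
- phone: mobile phone, 150 by 72 by 9 mm; bystander, to be left alone; origin at the centre of its underside
- stapler: black stapler, 145 by 36 by 42 mm; bystander, to be left alone; origin at the centre of its underside
- remote: grey remote control, 165 by 44 by 18 mm; bystander, to be left alone; origin at the centre of its underside
- mug: white mug, 76 mm across, 95 mm high; bystander, to be left alone; origin at the centre of its underside
Mind the look-alikes: they are no part of the job. Leave any blue look-alike of the drive alone. Leave any turquoise look-alike of the speaker1 alone.

How it is judged:
By the outcome, as a careful person would: the job done as asked, in the order asked, and still so for the second after the job is handed in, with the robot touching nothing.
Of speaker1, speaker2, hifi, drive, router, jewel_case only 4 to 6 are there at a start; the rules pass over those that are not, and their reading is None.
At some moment in a run one of speaker1, speaker2, hifi, drive, router, jewel_case may be knocked a few centimetres aside while the robot is not near it.
It also fails if it takes over 210 s, if anything falls off the work surface, if the arm or the gripper's body presses on something with over 40 N, if the wrist force passes 120 N, or if a joint passes its speed limit or range.

## Working session

There is one attempt and no reset: what is moved stays moved. The work goes in short steps, Python scripts to look and compute and a tool call to move; the robot and the scene stay as the last step left them, time stands still between calls to the robot, and variables do not carry over. Pictures are saved under pics/ and viewed, about 12 in all and at most 16, crops included, and the job is handed in when it is done.

Besides the shell and the picture viewer there is one more tool, called after ">>>" by a JSON object that holds its "api" and its "payload". play_rows: Moves the arm, as the interface text tells. Its arguments: {"type":"object","properties":{"increments":{"type":"array"}},"required":["increments"]}

```bash
ls; mkdir -p pics; cat > h.py <<'E'
import numpy as np, cv2
from plant import manip
def w(p,cam):
    T=np.array(manip.get_calibration(cam)["T"]); return (T@np.r_[p,1])[:3]
def pix(P,cam):
    c=manip.get_calibration(cam); T=np.linalg.inv(np.array(c["T"])); q=T@np.r_[P,1]; return np.array([c["fx"]*q[0]/q[2]+c["cx"],c["fy"]*q[1]/q[2]+c["cy"]])
def ray(u,v,z,cam):
    c=manip.get_calibration(cam); T=np.array(c["T"]); d=T[:3,:3]@np.array([(u-c["cx"])/c["fx"],(v-c["cy"])/c["fy"],1]); return T[:3,3]+d*(z-T[2,3])/d[2]
E
python3 - <<'E'
from h import *
np.set_printoptions(precision=3,suppress=True)
for c in ("top","side"):
    f=manip.grab_frame(c); cv2.imwrite(f"pics/{c}0.png",cv2.resize(f,(800,600),interpolation=cv2.INTER_CUBIC))
    k=manip.get_calibration(c); print(c,k["fx"],k["cx"],k["cy"],np.array(k["T"]))
for n in "speaker1 hifi drive router jewel_case carton clipboard stamp tape frame stamp_top marker".split():
    print(n)
    for c in("top","side"):
        for m in (manip.tip_of,):
            for r in m(n,c): print("  ",c,round(r["p"],2),w(r["xyz"],c),pix(w(r["xyz"],c),c).astype(int))
print(manip.state())
E
```

```text
pics
top 463.6013762478259 253.72151603433826 194.61515225228254 [[ 0.028 -0.987  0.159  0.324]
 [-0.999 -0.032 -0.024  0.076]
 [ 0.029 -0.158 -0.987  1.512]
 [ 0.     0.     0.     1.   ]]
side 448.68192140920036 255.8228751162652 191.3915172330194 [[ 0.994 -0.06   0.096  0.442]
 [-0.113 -0.567  0.816 -0.879]
 [ 0.006 -0.821 -0.57   0.744]
 [ 0.     0.     0.     1.   ]]
speaker1
   top 0.92 [ 0.612  0.275 -0.003] [182 179]
   top 0.73 [0.463 0.287 0.002] [176 223]
   top 0.46 [ 0.528 -0.107  0.002] [297 207]
   side 0.86 [ 0.46   0.281 -0.   ] [217 175]
   side 0.86 [0.614 0.273 0.002] [267 173]
hifi
   top 0.74 [ 0.64   0.023 -0.004] [259 173]
   side 0.61 [0.637 0.026 0.003] [289 223]
   side 0.4 [ 0.636  0.163 -0.   ] [280 194]
drive
   top 0.96 [0.477 0.14  0.001] [222 220]
   top 0.76 [0.291 0.308 0.001] [167 277]
   side 0.83 [0.29  0.31  0.001] [161 173]
   side 0.6 [ 0.476  0.139 -0.002] [225 203]
   side 0.41 [ 0.629  0.164 -0.003] [278 194]
router
   top 0.73 [0.636 0.161 0.   ] [217 173]
   side 0.75 [ 0.637  0.161 -0.002] [280 195]
jewel_case
   top 0.24 [ 0.35   0.146 
[... 711 characters left out ...]
stamp_top
   top 0.52 [0.534 0.428 0.098] [127 196]
   side 0.92 [0.535 0.429 0.098] [237 123]
marker
   top 0.62 [ 0.527 -0.112 -0.   ] [299 208]
   side 0.82 [ 0.53  -0.108 -0.002] [254 262]
   side 0.31 [ 0.527 -0.311 -0.004] [264 334]
{'time': 1.3, 'joint_pos': array([ 1.063,  0.053,  1.613,  0.   ,  1.476, -0.119]), 'joint_vel': array([ 0.001, -0.001,  0.001, -0.   ,  0.   ,  0.001]), 'joint_efforts': array([  0.   , -39.367, -37.046,  -0.   ,   0.   ,   0.   ]), 'tool_pos': array([0.237, 0.578, 0.405]), 'tool_rot': array([-0.   ,  0.193,  0.981, -0.   ]), 'contact_force': array([-0.158,  0.042,  0.252]), 'ft_torque': array([-0.027,  0.009, -0.01 ]), 'gripper_width': 0.9980388363001522}
```

View pics/top0.png

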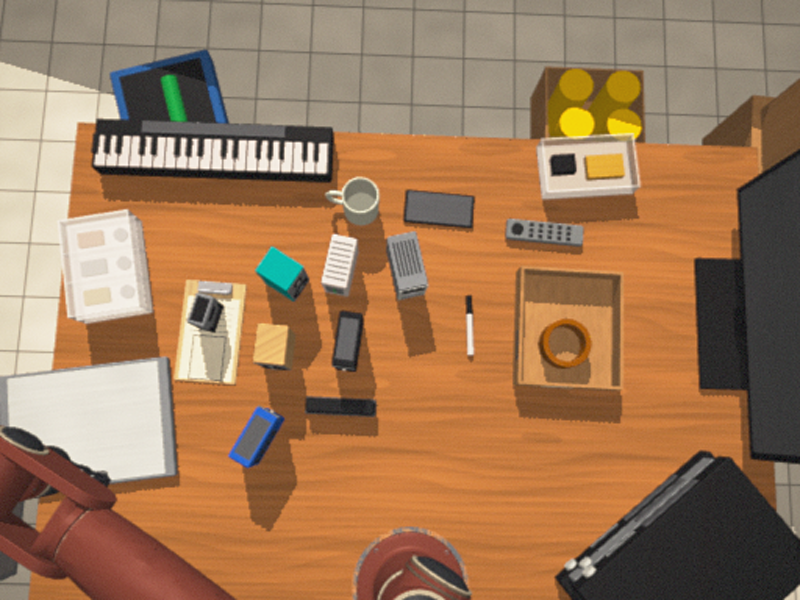

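View pics/side0.png

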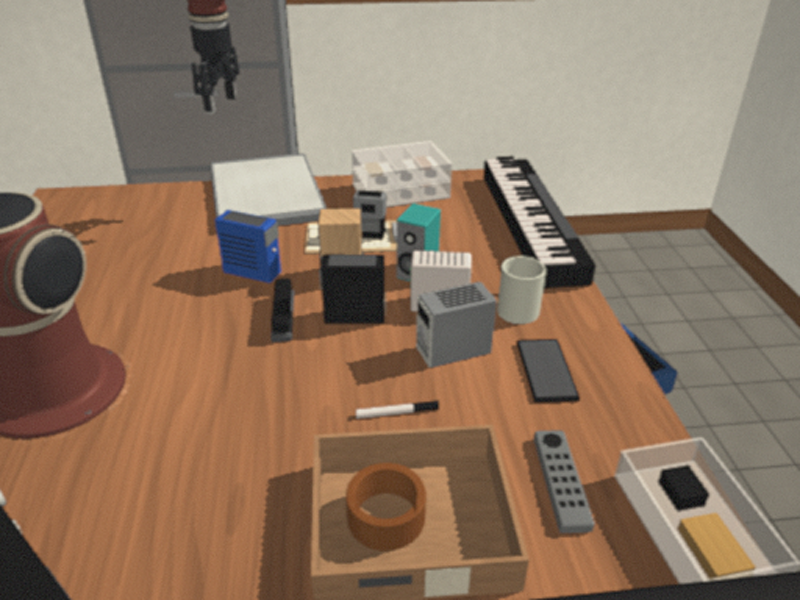

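The top view shows the goods that are present, all upright:

| Thing | Pixel (800x600 top view) |
|---|---|
| wooden speaker | (272,346) |
| white router | (340,265) |
| grey hi-fi | (407,265) |
| black drive | (347,340) |

- **Look-alikes to leave:** the turquoise block (281,273) and the blue block (256,437). The black bar at (340,406) is the stapler.
- **Absent:** there is no second wooden speaker and no jewel case.
- **Other places:** tape (566,343) in the carton (570,330), and the stamp (204,312) with its frame at (208,352).

Next I fit poses to the image edges.

```bash
cat >> h.py <<'E'
D=dict(speaker1=(76,60,130),hifi=(112,60,110),drive=(108,46,120),router=(104,52,100),clipboard=(210,126,4),carton=(242,212,60),stamp=(64,38,96))
def corners(x,y,a,d,z0=0):
    l,wd,h=np.array(d)/1e3; R=np.array([[np.cos(a),-np.sin(a)],[np.sin(a),np.cos(a)]])
    q=np.array([[l,wd],[l,-wd],[-l,-wd],[-l,wd]])/2@R.T+[x,y]
    return np.c_[q,np.full(4,z0+h)],np.c_[q,np.full(4,z0)]
def project(P,cam):
    c=manip.get_calibration(cam); T=np.linalg.inv(np.array(c["T"])); q=np.array(P)@T[:3,:3].T+T[:3,3]
    return np.c_[c["fx"]*q[:,0]/q[:,2]+c["cx"],c["fy"]*q[:,1]/q[:,2]+c["cy"]]
def grads(cam,f):
    g=cv2.GaussianBlur(f.astype(np.float32),(0,0),0.8); return cv2.Sobel(g,cv2.CV_32F,1,0),cv2.Sobel(g,cv2.CV_32F,0,1)
def score(p,d,G,z0=0,cams=("top","side")):
    t,b=corners(*p,d,z0); s=0
    for cam in cams:
        T=project(t,cam); B=project(b,cam); E=[(T[i],T[(i+1)%4]) for i in range(4)]
        gx,gy=G[cam]
        for A,Bq in E:
            n=np.array([-(Bq-A)[1],(Bq-A)[0]]); n/=np.linalg.norm(n)+1e-9
            pts=(A+(Bq-A)*np.linspace(.05,.95,25)[:,None]).astype(np.float32)
            m=lambda g:cv2.remap(g,pts[None,:,0].copy(),pts[None,:,1].copy(),cv2.INTER_LINEAR)[0]
            v=np.abs(m(gx)*n[0]+m(gy)*n[1]); s+=np.minimum(np.sqrt((v**2).sum(1)),150).mean()
    return s
def fit(x,y,d,G,z0=0,amax=0.45,r=0.014,a0=0,cams=("top","side")):
    from scipy.optimize import differential_evolution as de
    o=de(lambda p:-score(p,d,G,z0,cams),[(x-r,x+r),(y-r,y+r),(a0-amax,a0+amax)],seed=1,maxiter=40,popsize=12,tol=1e-6)
    return o.x,-o.fun
def draw(im,p,d,cam,z0=0,s=1,off=(0,0)):
    t,b=corners(*p,d,z0)
    for q,c in((t,(0,255,0)),(b,(255,0,255))):
        cv2.polylines(im,[np.round((project(q,cam)-off)*s+s/2).astype(int)],True,c,1,cv2.LINE_AA)
E
cat > a.py <<'E'
from h import *
np.set_printoptions(precision=4,suppress=True)
F={c:manip.grab_frame(c) for c in("top","side")}; G={c:grads(c,F[c]) for c in F}
init=dict(speaker1=(.462,.284),hifi=(.638,.025),drive=(.477,.140),router=(.636,.161),clipboard=(.497,.43),carton=(.525,-.314),stamp=(.53,.427))
S=4;O=(105,130)
im=cv2.resize(F["top"][130:270,105:305],None,fx=S,fy=S,interpolation=cv2.INTER_CUBIC)
im2=cv2.resize(F["side"][100:240,170:370],None,fx=S,fy=S,interpolation=cv2.INTER_CUBIC)
im3=cv2.resize(F["top"][155:265,320:410],None,fx=S,fy=S,interpolation=cv2.INTER_CUBIC)
for n,(x,y) in init.items():
    z0=.004 if n=="stamp" else 0
    p,s=fit(x,y,D[n],G,z0); print(n,p,np.degrees(p[2]).round(1),round(s))
    draw(im,p,D[n],"top",z0,S,O); draw(im2,p,D[n],"side",z0,S,(170,100)); draw(im3,p,D[n],"top",z0,S,(320,155))
cv2.imwrite("pics/f1.png",im);cv2.imwrite("pics/f2.png",im2);cv2.imwrite("pics/f3.png",im3)
E
python3 a.py
```

```text
Traceback (most recent call last):
  File "a.py", line 11, in <module>
    p,s=fit(x,y,D[n],G,z0); print(n,p,np.degrees(p[2]).round(1),round(s))
        ~~~^^^^^^^^^^^^^^^
  File "h.py", line 32, in fit
    o=de(lambda p:-score(p,d,G,z0,cams),[(x-r,x+r),(y-r,y+r),(a0-amax,a0+amax)],seed=1,maxiter=40,popsize=12,tol=1e-6)
  File "h.py", line 32, in <lambda>
    o=de(lambda p:-score(p,d,G,z0,cams),[(x-r,x+r),(y-r,y+r),(a0-amax,a0+amax)],seed=1,maxiter=40,popsize=12,tol=1e-6)
                   ~~~~~^^^^^^^^^^^^^^^
  File "h.py", line 22, in score
    T=project(t,cam); B=project(b,cam); E=[(T[i],T[(i+1)%4]) for i in range(4)]
                        ~~~~~~~^^^^^^^
  File "h.py", line 15, in project
    c=manip.get_calibration(cam); T=np.linalg.inv(np.array(c["T"])); q=np.array(P)@T[:3,:3].T+T[:3,3]
ValueError: time passes only in moves, steps and waits
```

```bash
sed -i 's/manip.get_calibration(cam)/cal(cam)/g' h.py; sed -i '2a import functools\n@functools.cache\ndef cal(cam): return manip.get_calibration(cam)' h.py
python3 a.py
```

```text
speaker1 [ 0.4648  0.2807 -0.0389] -2.2 1194
hifi [0.6371 0.0217 0.2522] 14.4 1123
drive [ 0.4745  0.1362 -0.1034] -5.9 1159
router [ 0.6366  0.1584 -0.13  ] -7.5 1200
clipboard [ 0.5004  0.4226 -0.045 ] -2.6 1058
carton [ 0.5206 -0.3118 -0.0291] -1.7 1046
stamp [0.5294 0.4321 0.0346] 2.0 1103
```

View pics/f1.png

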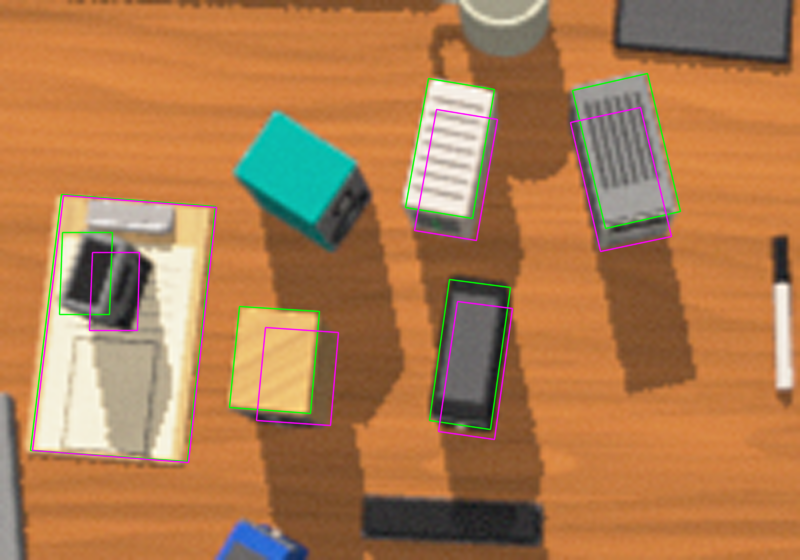

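View pics/f3.png

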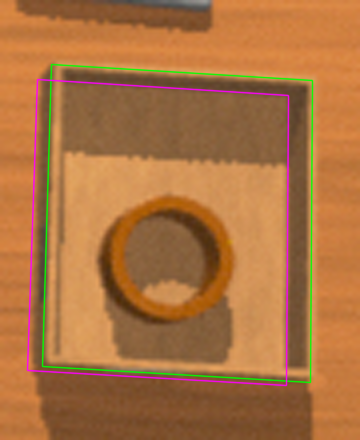

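The fits lie on the box edges for all four goods and the carton. The stamp fit is off, as it is turned about -25°. The tape rim is at about (170,258) in the crop. Now I work out the first move to above the tape.

```bash
cat >> h.py <<'E'
def tool():
    s=manip.state(); w_,x,y,z=s["tool_rot"]
    from scipy.spatial.transform import Rotation as Ro
    R=Ro.from_quat([x,y,z,w_]).as_matrix(); return s,np.array(s["tool_pos"]),R
def go(x,y,z,a):
    "offset (tool mm) and twist to TCP x,y,z with jaw axis at 90deg+a"
    s,p,R=tool(); o=R.T@(np.array([x,y,z])-p)*1e3
    ya=np.arctan2(R[1,1],R[0,1]); t=-(a+np.pi/2-ya); t=(t+np.pi/2)%np.pi-np.pi/2
    print("offset",o.round(1),"twist",round(t,4),"pos",p.round(4),"yaw",np.degrees(ya-np.pi/2).round(2),"t",s["time"],"F",np.round(s["contact_force"],1),"g",round(s["gripper_width"],3))
E
python3 - <<'E'
from h import *
t=ray(362.2,219.2,.054,"top"); print(t); 
go(t[0]+.044*.03,t[1]+.044,.405,-.03)
E
```

```text
[ 0.49104402 -0.30657544  0.054     ]
offset [-5.551e+02 -6.813e+02 -3.000e-01] twist -0.3587 pos [0.2369 0.5783 0.4047] yaw -22.27 t 1.5 F [ 0.2  0.  -0. ] g 0.994
```

>>> {"api": "play_rows", "payload": {"increments": [{"offset": [-25,-31,0],"twist": -0.07,"grip": 0.5},{"offset": [-50,-62,0],"twist": -0.15,"grip": 0.5},{"offset": [-75,-93,0],"twist": -0.23,"grip": 0.5},{"offset": [-101,-124,0],"twist": -0.3,"grip": 0.5},{"offset": [-126,-155,0],"twist": -0.359,"grip": 0.5}]}}

```text
time: 1.92
tool_pos: [0.2948, 0.3855, 0.4047]
tool_rot: [0.0, 0.013, 1.0, 0.0]
contact_force: [1.4, -0.2, -0.2]
gripper_width: 0.497
```

>>> {"api": "play_rows", "payload": {"increments": [{"offset": [-11,-34,0],"twist": 0,"grip": 0.5},{"offset": [-22,-68,0],"twist": 0,"grip": 0.5},{"offset": [-33,-102,0],"twist": 0,"grip": 0.5},{"offset": [-44,-136,0],"twist": 0,"grip": 0.5},{"offset": [-54,-161,0],"twist": 0,"grip": 0.5}]}}

```text
time: 2.33
tool_pos: [0.3439, 0.2225, 0.4049]
tool_rot: [0.001, 0.015, 1.0, -0.0]
contact_force: [-0.6, -0.2, 0.1]
gripper_width: 0.499
```

>>> {"api": "play_rows", "payload": {"increments": [{"offset": [-11,-34,0],"twist": 0,"grip": 0.5},{"offset": [-22,-68,0],"twist": 0,"grip": 0.5},{"offset": [-33,-102,0],"twist": 0,"grip": 0.5},{"offset": [-44,-136,0],"twist": 0,"grip": 0.5},{"offset": [-54,-161,0],"twist": 0,"grip": 0.5}]}}

```text
time: 2.75
tool_pos: [0.3931, 0.0598, 0.4051]
tool_rot: [0.001, 0.016, 1.0, -0.0]
contact_force: [-0.0, 1.0, -0.7]
gripper_width: 0.493
```

>>> {"api": "play_rows", "payload": {"increments": [{"offset": [-11,-34,0],"twist": 0,"grip": 0.5},{"offset": [-22,-68,0],"twist": 0,"grip": 0.5},{"offset": [-33,-102,0],"twist": 0,"grip": 0.5},{"offset": [-44,-136,0],"twist": 0,"grip": 0.5},{"offset": [-54,-161,0],"twist": 0,"grip": 0.5}]}}

```text
time: 3.17
tool_pos: [0.4424, -0.103, 0.4049]
tool_rot: [0.0, 0.016, 1.0, -0.0]
contact_force: [0.8, 0.6, 0.7]
gripper_width: 0.503
```

>>> {"api": "play_rows", "payload": {"increments": [{"offset": [-11,-34,0],"twist": 0,"grip": 0.5},{"offset": [-22,-68,0],"twist": 0,"grip": 0.5},{"offset": [-33,-102,0],"twist": 0,"grip": 0.5},{"offset": [-44,-136,0],"twist": 0,"grip": 0.5},{"offset": [-54,-161,0],"twist": 0,"grip": 0.5}]}}

```text
time: 3.58
tool_pos: [0.4916, -0.2656, 0.4047]
tool_rot: [0.0, 0.016, 1.0, -0.0]
contact_force: [-0.1, 0.2, 0.3]
gripper_width: 0.503
```

```bash
python3 - <<'E'
from h import *
go(.492,-.263,.225,-.03)
E
```

```text
offset [ -0.3   2.8 179.7] twist -0.0014 pos [ 0.4916 -0.2656  0.4047] yaw -1.8 t 3.5833 F [-0.1  0.2  0.3] g 0.503
```

>>> {"api": "play_rows", "payload": {"increments": [{"offset": [0,3,40],"twist": 0,"grip": 0.5},{"offset": [0,3,80],"twist": 0,"grip": 0.5},{"offset": [0,3,120],"twist": 0,"grip": 0.5},{"offset": [0,3,155],"twist": 0,"grip": 0.5},{"offset": [0,3,180],"twist": 0,"grip": 0.5}]}}

```text
time: 4.0
tool_pos: [0.4904, -0.2593, 0.2208]
tool_rot: [-0.002, 0.015, 1.0, 0.001]
contact_force: [0.0, -0.7, 1.0]
gripper_width: 0.502
```

>>> {"api": "play_rows", "payload": {"increments": [{"offset": [0,0,12],"twist": 0,"grip": 0.5},{"offset": [0,0,24],"twist": 0,"grip": 0.5},{"offset": [0,0,30],"twist": 0,"grip": 0.3},{"offset": [0,0,30],"twist": 0,"grip": 0},{"offset": [0,0,30],"twist": 0,"grip": 0}]}}

```text
time: 4.42
tool_pos: [0.4922, -0.2605, 0.1961]
tool_rot: [0.001, 0.015, 1.0, -0.001]
contact_force: [0.0, -1.2, -0.7]
gripper_width: 0.132
```

>>> {"api": "play_rows", "payload": {"increments": [{"offset": [0,0,0],"twist": 0,"grip": 0},{"offset": [0,0,0],"twist": 0,"grip": 0},{"offset": [0,0,0],"twist": 0,"grip": 0},{"offset": [0,0,-10],"twist": 0,"grip": 0},{"offset": [0,0,-30],"twist": 0,"grip": 0}]}}

```text
time: 4.83
tool_pos: [0.4904, -0.2592, 0.2229]
tool_rot: [-0.002, 0.015, 1.0, 0.002]
contact_force: [0.5, 0.2, -1.8]
gripper_width: 0.128
```

```bash
python3 - <<'E'
from h import *
go(.39,-.066,.29,-.03)
E
```

```text
offset [106.5 190.3 -66. ] twist 0.0002 pos [ 0.4904 -0.2592  0.2229] yaw -1.71 t 4.8333 F [ 0.5  0.2 -1.8] g 0.128
```

>>> {"api": "play_rows", "payload": {"increments": [{"offset": [0,0,-25],"twist": 0,"grip": 0},{"offset": [0,0,-50],"twist": 0,"grip": 0},{"offset": [10,20,-66],"twist": 0,"grip": 0},{"offset": [27,50,-66],"twist": 0,"grip": 0},{"offset": [45,82,-66],"twist": 0,"grip": 0}]}}

```text
time: 5.25
tool_pos: [0.4493, -0.1768, 0.294]
tool_rot: [0.002, 0.016, 1.0, -0.001]
contact_force: [-0.1, 1.1, -2.7]
gripper_width: 0.131
```

>>> {"api": "play_rows", "payload": {"increments": [{"offset": [17,30,0],"twist": 0,"grip": 0},{"offset": [34,60,0],"twist": 0,"grip": 0},{"offset": [50,90,0],"twist": 0,"grip": 0},{"offset": [62,108,15],"twist": 0,"grip": 0},{"offset": [62,108,40],"twist": 0,"grip": 0}]}}

```text
time: 5.67
tool_pos: [0.3899, -0.0647, 0.2536]
tool_rot: [0.004, 0.013, 1.0, -0.001]
contact_force: [0.8, -1.1, -0.6]
gripper_width: 0.131
```

>>> {"api": "play_rows", "payload": {"increments": [{"offset": [0,0,20],"twist": 0,"grip": 0},{"offset": [0,0,35],"twist": 0,"grip": 0},{"offset": [0,0,48],"twist": 0,"grip": 0},{"offset": [0,0,54],"twist": 0,"grip": 0},{"offset": [0,0,54],"twist": 0,"grip": 0}]}}

```text
time: 6.08
tool_pos: [0.3897, -0.0667, 0.1959]
tool_rot: [-0.001, 0.015, 1.0, 0.0]
contact_force: [-0.5, -0.5, -1.1]
gripper_width: 0.129
```

```bash
python3 - <<'E'
from h import *
go(.39,-.066,.191,-.03)
E
```

```text
offset [-0.3  0.7  4.9] twist 0.0002 pos [ 0.3897 -0.0667  0.1959] yaw -1.71 t 6.0833 F [-0.5 -0.5 -1.1] g 0.129
```

>>> {"api": "play_rows", "payload": {"increments": [{"offset": [0,0,3],"twist": 0,"grip": 0},{"offset": [0,0,5.5],"twist": 0,"grip": 0},{"offset": [0,0,5.5],"twist": 0,"grip": 0.2},{"offset": [0,0,5.5],"twist": 0,"grip": 0.4},{"offset": [0,0,5.5],"twist": 0,"grip": 0.4}]}}

```text
time: 6.5
tool_pos: [0.3907, -0.0671, 0.1921]
tool_rot: [0.001, 0.015, 1.0, -0.0]
contact_force: [-0.6, 0.4, -0.4]
gripper_width: 0.402
```

>>> {"api": "play_rows", "payload": {"increments": [{"offset": [0,0,-10],"twist": 0,"grip": 0.4},{"offset": [0,0,-45],"twist": 0,"grip": 0.4},{"offset": [0,0,-86],"twist": 0,"grip": 0.5},{"offset": [0,0,-127],"twist": 0,"grip": 0.8},{"offset": [0,0,-168],"twist": 0,"grip": 1}]}}

```text
time: 6.92
tool_pos: [0.3897, -0.0667, 0.3621]
tool_rot: [0.001, 0.015, 1.0, -0.0]
contact_force: [1.4, -1.1, 0.4]
gripper_width: 0.766
```

```bash
cat > refit.py <<'E'
import sys
from h import *
np.set_printoptions(precision=4,suppress=True)
I=dict(speaker1=(.4648,.2807,-.039),hifi=(.6371,.0217,.252),drive=(.4745,.1362,-.103),router=(.6366,.1584,-.13))
n=sys.argv[1]; x,y,a=I[n]
F={c:manip.grab_frame(c) for c in("top","side")}; G={c:grads(c,F[c]) for c in F}
p,s=fit(x,y,D[n],G,r=.015,amax=.3,a0=a); print(n,p,round(s))
for r in manip.tip_of(n,"top")[:3]: print(" net",round(r["p"],2),w(r["xyz"],"top"))
go(p[0],p[1],(.4 if len(sys.argv)<3 else float(sys.argv[2])),p[2])
cv2.imwrite("pics/cur_top.png",F["top"])
E
python3 refit.py hifi
```

```text
hifi [0.6369 0.022  0.2563] 1130
 net 0.84 [ 0.6398  0.0222 -0.0033]
offset [-243.3   96.4  -32.7] twist -0.286 pos [ 0.3911 -0.0672  0.3651] yaw -1.7 t 7.0667 F [-0.8  0.6 -0.1] g 0.993
```

>>> {"api": "play_rows", "payload": {"increments": [{"offset": [-34,14,-3],"twist": -0.06,"grip": 1},{"offset": [-68,27,-6],"twist": -0.12,"grip": 1},{"offset": [-102,41,-9],"twist": -0.18,"grip": 1},{"offset": [-136,54,-12],"twist": -0.24,"grip": 1},{"offset": [-171,68,-12],"twist": -0.286,"grip": 1}]}}

```text
time: 7.48
tool_pos: [0.5645, -0.0032, 0.3706]
tool_rot: [-0.001, -0.129, 0.992, 0.0]
contact_force: [0.5, 0.3, 1.6]
gripper_width: 0.999
```

>>> {"api": "play_rows", "payload": {"increments": [{"offset": [-30,2.5,0],"twist": 0,"grip": 1},{"offset": [-60,5,0],"twist": 0,"grip": 1},{"offset": [-77,6.5,0],"twist": 0,"grip": 1},{"offset": [-77,6.5,25],"twist": 0,"grip": 1},{"offset": [-77,6.5,50],"twist": 0,"grip": 1}]}}

```text
time: 7.9
tool_pos: [0.6373, 0.0223, 0.3215]
tool_rot: [0.001, -0.128, 0.992, -0.0]
contact_force: [-0.2, 0.0, -0.6]
gripper_width: 1.001
```

```bash
python3 - <<'E'
from h import *
go(.6371,.0218,.24,.255)
E
```

```text
offset [ 0.5 -0.4 81.5] twist 0.0022 pos [0.6373 0.0223 0.3215] yaw 14.73 t 7.9 F [-0.2  0.  -0.6] g 1.001
```

>>> {"api": "play_rows", "payload": {"increments": [{"offset": [0,0,30],"twist": 0,"grip": 1},{"offset": [0,0,60],"twist": 0,"grip": 1},{"offset": [0,0,82],"twist": 0,"grip": 1},{"offset": [0,0,82],"twist": 0,"grip": 0.8},{"offset": [0,0,82],"twist": 0,"grip": 0.6}]}}

```text
time: 8.32
tool_pos: [0.6349, 0.0219, 0.2369]
tool_rot: [-0.003, -0.128, 0.992, 0.001]
contact_force: [-1.8, 2.5, 3.3]
gripper_width: 0.746
```

>>> {"api": "play_rows", "payload": {"increments": [{"offset": [0,0,0],"twist": 0,"grip": 0.4},{"offset": [0,0,0],"twist": 0,"grip": 0.4},{"offset": [0,0,-10],"twist": 0,"grip": 0.4},{"offset": [0,0,-30],"twist": 0,"grip": 0.4},{"offset": [0,0,-60],"twist": 0,"grip": 0.4}]}}

```text
time: 8.73
tool_pos: [0.6344, 0.0218, 0.2965]
tool_rot: [-0.004, -0.128, 0.992, 0.001]
contact_force: [-0.7, 0.7, -8.1]
gripper_width: 0.693
```

>>> {"api": "play_rows", "payload": {"increments": [{"offset": [0,0,-30],"twist": 0,"grip": 0.4},{"offset": [0,0,-60],"twist": 0,"grip": 0.4},{"offset": [0,0,-85],"twist": 0,"grip": 0.4},{"offset": [0,0,-95],"twist": 0,"grip": 0.4},{"offset": [0,0,-95],"twist": 0,"grip": 0.4}]}}

```text
time: 9.15
tool_pos: [0.6366, 0.0217, 0.3993]
tool_rot: [0.004, -0.128, 0.992, -0.001]
contact_force: [0.4, -0.6, -7.9]
gripper_width: 0.7
```

```bash
cat > held.py <<'E'
# in-hand pose: held.py name grasp_height -> fit of held box, offset in the tool's frame
import sys
from h import *
np.set_printoptions(precision=4,suppress=True)
n=sys.argv[1]; gh=float(sys.argv[2]); tx,ty=float(sys.argv[3]),float(sys.argv[4])
F={c:manip.grab_frame(c) for c in("top","side")}; G={c:grads(c,F[c]) for c in F}
s,p,R=tool(); yaw=np.arctan2(R[1,1],R[0,1])-np.pi/2; z0=p[2]-.155-gh
q,sc=fit(p[0],p[1],D[n],G,z0,r=.015,amax=.1,a0=yaw,cams=("side",)); print("held side",q,"tcp",p,"yaw",yaw,"z0",z0,sc)
S=5;pc=project([[p[0],p[1],z0+.05]],"side")[0].astype(int);o=pc-60;o=np.maximum(o,0)
im=cv2.resize(F["side"][o[1]:o[1]+120,o[0]:o[0]+120],None,fx=S,fy=S,interpolation=cv2.INTER_CUBIC)
draw(im,(p[0],p[1],yaw),D[n],"side",z0,S,o); cv2.imwrite("pics/held_%s.png"%n,im)
go(tx,ty,p[2],-.03)
E
python3 held.py hifi .085 .4742 -.3585
```

```text
held side [0.6443 0.0282 0.1835] tcp [0.6356 0.0218 0.3933] yaw 0.2561434334170436 z0 0.15327640497638906 432.48751256132397
offset [ 252.5 -327.     0.2] twist 0.2861 pos [0.6356 0.0218 0.3933] yaw 14.68 t 9.25 F [-0.6  0.  -8.9] g 0.695
```

View pics/held_hifi.png

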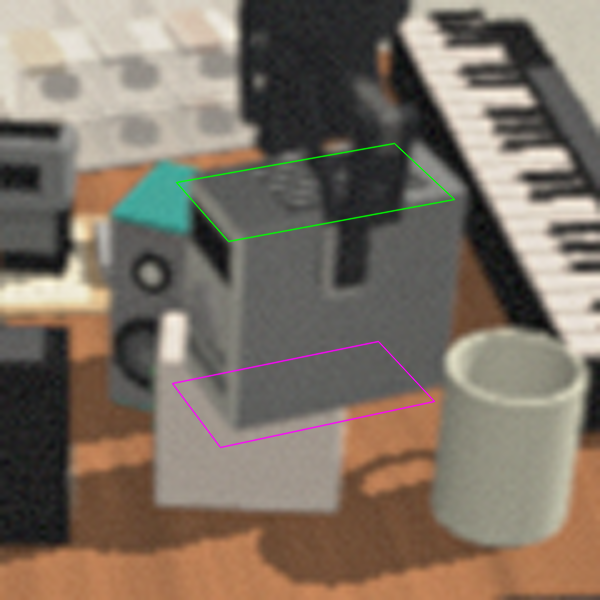

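>>> {"api": "play_rows", "payload": {"increments": [{"offset": [15,-20,0],"twist": 0.04,"grip": 0.4},{"offset": [37,-48,0],"twist": 0.1,"grip": 0.4},{"offset": [60,-78,0],"twist": 0.17,"grip": 0.4},{"offset": [83,-108,0],"twist": 0.24,"grip": 0.4},{"offset": [106,-137,0],"twist": 0.286,"grip": 0.4}]}}

```text
time: 9.67
tool_pos: [0.5667, -0.1387, 0.3903]
tool_rot: [-0.003, 0.016, 1.0, 0.001]
contact_force: [1.2, -1.7, -7.6]
gripper_width: 0.698
```

>>> {"api": "play_rows", "payload": {"increments": [{"offset": [13,-33,0],"twist": 0,"grip": 0.4},{"offset": [26,-66,0],"twist": 0,"grip": 0.4},{"offset": [39,-99,0],"twist": 0,"grip": 0.4},{"offset": [51,-132,0],"twist": 0,"grip": 0.4},{"offset": [63,-164,0],"twist": 0,"grip": 0.4}]}}

```text
time: 10.08
tool_pos: [0.4988, -0.3008, 0.3904]
tool_rot: [-0.002, 0.015, 1.0, 0.002]
contact_force: [0.3, -0.1, -8.3]
gripper_width: 0.698
```

>>> {"api": "play_rows", "payload": {"increments": [{"offset": [11,-28,0],"twist": 0,"grip": 0.4},{"offset": [19,-48,0],"twist": 0,"grip": 0.4},{"offset": [24,-59.5,0],"twist": 0,"grip": 0.4},{"offset": [24,-59.5,0],"twist": 0,"grip": 0.4},{"offset": [24,-59.5,0],"twist": 0,"grip": 0.4}]}}

```text
time: 10.5
tool_pos: [0.4742, -0.3583, 0.3917]
tool_rot: [-0.001, 0.015, 1.0, 0.002]
contact_force: [0.1, 0.7, -8.4]
gripper_width: 0.697
```

```bash
python3 - <<'E'
from h import *
go(.4742,-.3585,.246,-.03)
E
```

```text
offset [ -0.4  -0.7 145.7] twist -0.0009 pos [ 0.4742 -0.3583  0.3917] yaw -1.77 t 10.5 F [ 0.1  0.7 -8.4] g 0.697
```

>>> {"api": "play_rows", "payload": {"increments": [{"offset": [0,0,25],"twist": 0,"grip": 0.4},{"offset": [0,0,55],"twist": 0,"grip": 0.4},{"offset": [0,0,85],"twist": 0,"grip": 0.4},{"offset": [0,0,112],"twist": 0,"grip": 0.4},{"offset": [0,0,130],"twist": 0,"grip": 0.4}]}}

```text
time: 10.92
tool_pos: [0.4742, -0.3558, 0.2595]
tool_rot: [-0.002, 0.014, 1.0, 0.003]
contact_force: [-0.9, 0.3, -7.4]
gripper_width: 0.696
```

>>> {"api": "play_rows", "payload": {"increments": [{"offset": [0,0,6],"twist": 0,"grip": 0.4},{"offset": [0,0,11],"twist": 0,"grip": 0.4},{"offset": [0,0,14],"twist": 0,"grip": 0.4},{"offset": [0,0,14],"twist": 0,"grip": 0.4},{"offset": [0,0,14],"twist": 0,"grip": 0.4}]}}

```text
time: 11.33
tool_pos: [0.4753, -0.3587, 0.2519]
tool_rot: [0.001, 0.015, 1.0, -0.001]
contact_force: [-0.8, -0.5, -7.6]
gripper_width: 0.691
```

```bash
python3 - <<'E'
from h import *
go(.4742,-.3585,.246,-.03)
E
```

```text
offset [1.1 0.2 5.9] twist 0.0005 pos [ 0.4753 -0.3587  0.2519] yaw -1.69 t 11.3333 F [-0.8 -0.5 -7.6] g 0.691
```

>>> {"api": "play_rows", "payload": {"increments": [{"offset": [0,0,2],"twist": 0,"grip": 0.4},{"offset": [0,0,4],"twist": 0,"grip": 0.4},{"offset": [0,0,5],"twist": 0,"grip": 0.4},{"offset": [0,0,5],"twist": 0,"grip": 0.4},{"offset": [0,0,5],"twist": 0,"grip": 0.4}]}}

```text
time: 11.75
tool_pos: [0.4745, -0.3584, 0.2451]
tool_rot: [-0.0, 0.015, 1.0, 0.0]
contact_force: [-0.4, -0.2, -7.5]
gripper_width: 0.691
```

>>> {"api": "play_rows", "payload": {"increments": [{"offset": [0,0,0.5],"twist": 0,"grip": 0.4},{"offset": [0,0,1],"twist": 0,"grip": 0.4},{"offset": [0,0,1.5],"twist": 0,"grip": 0.4},{"offset": [0,0,1.5],"twist": 0,"grip": 0.4},{"offset": [0,0,1.5],"twist": 0,"grip": 0.4}]}}

```text
time: 12.17
tool_pos: [0.4748, -0.3585, 0.2443]
tool_rot: [0.0, 0.015, 1.0, -0.0]
contact_force: [-0.3, 1.5, -4.2]
gripper_width: 0.695
```

Touching the floor. I release, lift, and look at the result while refitting the drive.

>>> {"api": "play_rows", "payload": {"increments": [{"offset": [0,0,0.5],"twist": 0,"grip": 0.4},{"offset": [0,0,0.5],"twist": 0,"grip": 0.8},{"offset": [0,0,0.5],"twist": 0,"grip": 0.95},{"offset": [0,0,0.5],"twist": 0,"grip": 0.95},{"offset": [0,0,-20],"twist": 0,"grip": 0.95}]}}

```text
time: 12.58
tool_pos: [0.4736, -0.3577, 0.2605]
tool_rot: [-0.002, 0.015, 1.0, 0.002]
contact_force: [-0.6, 0.8, -1.0]
gripper_width: 0.952
```

>>> {"api": "play_rows", "payload": {"increments": [{"offset": [0,0,-35],"twist": 0,"grip": 0.95},{"offset": [0,0,-70],"twist": 0,"grip": 0.95},{"offset": [0,30,-105],"twist": 0,"grip": 1},{"offset": [0,70,-130],"twist": 0,"grip": 1},{"offset": [0,110,-130],"twist": 0,"grip": 1}]}}

```text
time: 13.0
tool_pos: [0.4785, -0.256, 0.4004]
tool_rot: [0.005, 0.016, 1.0, -0.004]
contact_force: [0.7, 0.5, 1.1]
gripper_width: 1.002
```

>>> {"api": "play_rows", "payload": {"increments": [{"offset": [0,40,0],"twist": 0,"grip": 1},{"offset": [0,80,0],"twist": 0,"grip": 1},{"offset": [0,120,0],"twist": 0,"grip": 1},{"offset": [0,160,0],"twist": 0,"grip": 1},{"offset": [0,200,0],"twist": 0,"grip": 1}]}}

```text
time: 13.42
tool_pos: [0.4834, -0.0536, 0.3942]
tool_rot: [0.002, 0.015, 1.0, -0.0]
contact_force: [1.9, 0.5, -0.2]
gripper_width: 1.002
```

```bash
cat > placed.py <<'E'
import sys,json
from h import *
np.set_printoptions(precision=4,suppress=True)
F={c:manip.grab_frame(c) for c in("top","side")}; G={c:grads(c,F[c]) for c in F}
S=6;im=cv2.resize(F["top"][155:255,325:405],None,fx=S,fy=S,interpolation=cv2.INTER_CUBIC)
P=dict(hifi=(.4742,-.3585),speaker1=(.5822,-.3617),drive=(.467,-.2652),router=(.579,-.2685))
for n in sys.argv[1:]:
    q,s=fit(*P[n],D[n],G,.006,r=.015,amax=.2,a0=-.03); print(n,q,round(s),"plan",P[n]); draw(im,q,D[n],"top",.006,S,(325,155))
    c=np.array([.5206,-.3118]); d=q[:2]-c; a=-.03; print("   local",(d[0]*np.cos(a)+d[1]*np.sin(a))*1e3,(-d[0]*np.sin(a)+d[1]*np.cos(a))*1e3,"yaw",np.degrees(q[2]-a))
cv2.imwrite("pics/placed%d.png"%len(sys.argv),im)
E
python3 placed.py hifi; python3 refit.py drive
```

```text
hifi [ 0.4802 -0.3595 -0.0412] 1170 plan (0.4742, -0.3585)
   local -38.96020871879552 -48.86883100076074 yaw -0.6391859718278411
drive [ 0.4752  0.1402 -0.1168] 1085
 net 0.74 [0.4815 0.1371 0.0002]
 net 0.67 [0.2889 0.3091 0.0002]
offset [ 14.3 195.3  -6.5] twist 0.0875 pos [ 0.4838 -0.0554  0.3937] yaw -1.68 t 13.6667 F [ 0.7 -0.3  0.3] g 1.001
```

View pics/placed2.png

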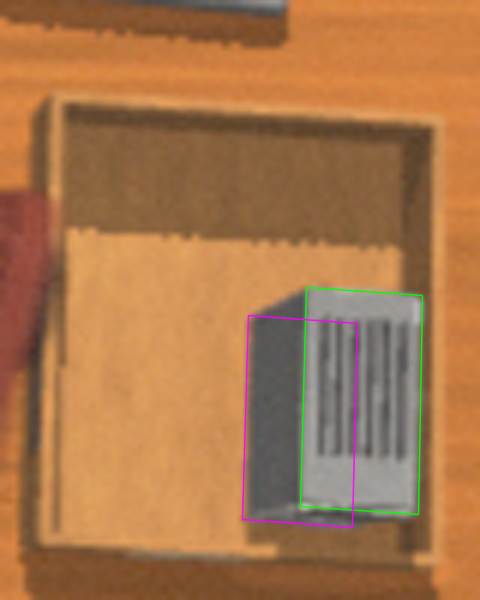

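Hi-fi stands in the carton, square, at local (-39,-49). Next is the drive.

>>> {"api": "play_rows", "payload": {"increments": [{"offset": [2.5,39,0],"twist": 0.02,"grip": 1},{"offset": [5,78,0],"twist": 0.04,"grip": 1},{"offset": [7.5,117,0],"twist": 0.06,"grip": 1},{"offset": [10,156,0],"twist": 0.08,"grip": 1},{"offset": [12.5,194,0],"twist": 0.08,"grip": 1}]}}

```text
time: 14.08
tool_pos: [0.4774, 0.139, 0.3934]
tool_rot: [0.001, 0.057, 0.998, -0.0]
contact_force: [0.6, -0.3, 1.1]
gripper_width: 1.003
```

>>> {"api": "play_rows", "payload": {"increments": [{"offset": [0,0,30],"twist": 0,"grip": 1},{"offset": [0,0,65],"twist": 0,"grip": 1},{"offset": [0,0,90],"twist": 0,"grip": 1},{"offset": [0,0,90],"twist": 0,"grip": 1},{"offset": [0,0,90],"twist": 0,"grip": 1}]}}

```text
time: 14.5
tool_pos: [0.4771, 0.1377, 0.3019]
tool_rot: [-0.002, 0.056, 0.998, -0.0]
contact_force: [0.6, -0.2, 0.4]
gripper_width: 1.002
```

```bash
python3 - <<'E'
from h import *
go(.477,.139,.245,-.11)
E
```

```text
offset [ 0.1  1.3 56.9] twist -0.002 pos [0.4771 0.1377 0.3019] yaw -6.42 t 14.5 F [ 0.6 -0.2  0.4] g 1.002
```

>>> {"api": "play_rows", "payload": {"increments": [{"offset": [0,0,25],"twist": 0,"grip": 1},{"offset": [0,0,45],"twist": 0,"grip": 1},{"offset": [0,0,57],"twist": 0,"grip": 0.9},{"offset": [0,0,57],"twist": 0,"grip": 0.65},{"offset": [0,0,57],"twist": 0,"grip": 0.5}]}}

```text
time: 14.92
tool_pos: [0.4777, 0.1386, 0.2472]
tool_rot: [0.001, 0.055, 0.998, 0.0]
contact_force: [0.6, -0.2, 0.8]
gripper_width: 0.636
```

>>> {"api": "play_rows", "payload": {"increments": [{"offset": [0,0,0],"twist": 0,"grip": 0.3},{"offset": [0,0,0],"twist": 0,"grip": 0.3},{"offset": [0,0,0],"twist": 0,"grip": 0.3},{"offset": [0,0,-15],"twist": 0,"grip": 0.3},{"offset": [0,0,-45],"twist": 0,"grip": 0.3}]}}

```text
time: 15.33
tool_pos: [0.4745, 0.1387, 0.2863]
tool_rot: [-0.006, 0.055, 0.998, -0.001]
contact_force: [0.7, 0.5, -5.7]
gripper_width: 0.531
```

>>> {"api": "play_rows", "payload": {"increments": [{"offset": [0,0,-30],"twist": 0,"grip": 0.3},{"offset": [0,0,-60],"twist": 0,"grip": 0.3},{"offset": [0,0,-90],"twist": 0,"grip": 0.3},{"offset": [0,0,-110],"twist": 0,"grip": 0.3},{"offset": [0,0,-110],"twist": 0,"grip": 0.3}]}}

```text
time: 15.75
tool_pos: [0.4776, 0.1392, 0.4062]
tool_rot: [0.004, 0.055, 0.998, 0.001]
contact_force: [0.4, 0.4, -4.1]
gripper_width: 0.533
```

>>> {"api": "play_rows", "payload": {"increments": [{"offset": [-2,-20,0],"twist": -0.03,"grip": 0.3},{"offset": [-4,-50,0],"twist": -0.06,"grip": 0.3},{"offset": [-7,-85,0],"twist": -0.08,"grip": 0.3},{"offset": [-9,-120,0],"twist": -0.08,"grip": 0.3},{"offset": [-12,-155,0],"twist": -0.08,"grip": 0.3}]}}

```text
time: 16.17
tool_pos: [0.4708, -0.0174, 0.3979]
tool_rot: [-0.002, 0.014, 1.0, 0.0]
contact_force: [-0.1, 0.2, -5.4]
gripper_width: 0.533
```

>>> {"api": "play_rows", "payload": {"increments": [{"offset": [0,-35,0],"twist": 0,"grip": 0.3},{"offset": [0,-60,0],"twist": 0,"grip": 0.3},{"offset": [0,-80,0],"twist": 0,"grip": 0.3},{"offset": [0,-80,0],"twist": 0,"grip": 0.3},{"offset": [0,-80,0],"twist": 0,"grip": 0.3}]}}

```text
time: 16.58
tool_pos: [0.4689, -0.097, 0.3982]
tool_rot: [-0.002, 0.016, 1.0, 0.001]
contact_force: [0.1, -0.3, -5.6]
gripper_width: 0.529
```

```bash
cat > held.py <<'E'
# held.py name grasp_height tx ty : offset of the held box from the tool (x,y,yaw), then the way to the target
import sys
from h import *
np.set_printoptions(precision=4,suppress=True)
n=sys.argv[1]; gh=float(sys.argv[2]); tx,ty=float(sys.argv[3]),float(sys.argv[4])
s,p,R=tool(); yaw=np.arctan2(R[1,1],R[0,1])-np.pi/2; z0=p[2]-.155-gh
F={c:manip.grab_frame(c) for c in("top","side")}; G={c:grads(c,F[c]) for c in F}
from scipy.optimize import differential_evolution as de
l,wd,h=D[n]
for cams in(("top","side"),("side",),("top",)):
    f=lambda q:-score(q[:3],D[n],G,z0+q[3],cams)-.7*score(q[:3],(l,wd,0),G,z0+q[3],cams)
    o=de(f,[(p[0]-.012,p[0]+.012),(p[1]-.008,p[1]+.008),(yaw-.06,yaw+.06),(-.006,.006)],seed=1,maxiter=40,popsize=12)
    print(cams,"obj-tool",(o.x[:3]-[p[0],p[1],yaw]),o.x[3],round(-o.fun))
S=5;pc=project([[p[0],p[1],z0+.05]],"side")[0].astype(int);o=np.maximum(pc-60,0)
im=cv2.resize(F["side"][o[1]:o[1]+120,o[0]:o[0]+120],None,fx=S,fy=S,interpolation=cv2.INTER_CUBIC)
draw(im,(p[0],p[1],yaw),D[n],"side",z0,S,o); cv2.imwrite("pics/held_%s.png"%n,im)
go(tx,ty,p[2],-.03)
E
python3 held.py drive .09 .467 -.2652
```

```text
('top', 'side') obj-tool [0.0005 0.0042 0.0579] -0.0011234521004818703 1327
('side',) obj-tool [-0.0019  0.0063 -0.0469] -0.004980711696136048 821
('top',) obj-tool [0.0006 0.004  0.0583] 0.00572878949492543 535
offset [  -2.8 -169.4    0.6] twist 0.0006 pos [ 0.4691 -0.0958  0.3991] yaw -1.69 t 16.6833 F [ 0.6 -0.4 -5.2] g 0.533
```

View pics/held_drive.png

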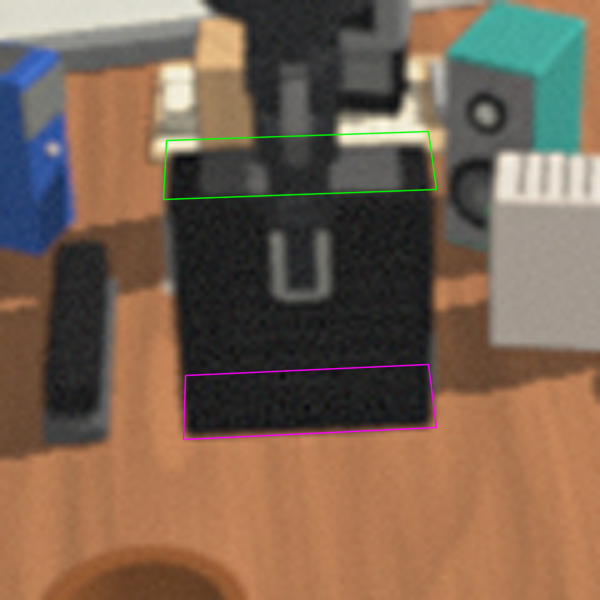

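>>> {"api": "play_rows", "payload": {"increments": [{"offset": [-1,-30,0],"twist": 0,"grip": 0.3},{"offset": [-2,-65,0],"twist": 0,"grip": 0.3},{"offset": [-4,-100,0],"twist": 0,"grip": 0.3},{"offset": [-5,-135,0],"twist": 0,"grip": 0.3},{"offset": [-6,-160,0],"twist": 0,"grip": 0.3}]}}

```text
time: 17.1
tool_pos: [0.4708, -0.2575, 0.4002]
tool_rot: [-0.0, 0.014, 1.0, -0.0]
contact_force: [0.8, -0.9, -5.3]
gripper_width: 0.53
```

>>> {"api": "play_rows", "payload": {"increments": [{"offset": [0,-7,0],"twist": 0,"grip": 0.3},{"offset": [0,-9.5,5],"twist": 0,"grip": 0.3},{"offset": [0,-9.5,25],"twist": 0,"grip": 0.3},{"offset": [0,-9.5,50],"twist": 0,"grip": 0.3},{"offset": [0,-9.5,65],"twist": 0,"grip": 0.3}]}}

```text
time: 17.52
tool_pos: [0.4702, -0.2637, 0.3328]
tool_rot: [-0.001, 0.014, 1.0, 0.002]
contact_force: [-0.6, -1.0, -6.5]
gripper_width: 0.528
```

>>> {"api": "play_rows", "payload": {"increments": [{"offset": [0,0,15],"twist": 0,"grip": 0.3},{"offset": [0,0,35],"twist": 0,"grip": 0.3},{"offset": [0,0,55],"twist": 0,"grip": 0.3},{"offset": [0,0,68],"twist": 0,"grip": 0.3},{"offset": [0,0,72],"twist": 0,"grip": 0.3}]}}

```text
time: 17.93
tool_pos: [0.4697, -0.2637, 0.2603]
tool_rot: [-0.002, 0.014, 1.0, 0.002]
contact_force: [-0.7, 0.8, -5.4]
gripper_width: 0.529
```

```bash
python3 - <<'E'
from h import *
go(.470,-.2652,.251,-.03)
E
```

```text
offset [-0.4 -1.6  9.3] twist 0.0022 pos [ 0.4697 -0.2637  0.2603] yaw -1.59 t 17.9333 F [-0.7  0.8 -5.4] g 0.529
```

>>> {"api": "play_rows", "payload": {"increments": [{"offset": [0,0,3],"twist": 0,"grip": 0.3},{"offset": [0,0,6],"twist": 0,"grip": 0.3},{"offset": [0,0,8],"twist": 0,"grip": 0.3},{"offset": [0,0,9],"twist": 0,"grip": 0.3},{"offset": [0,0,9],"twist": 0,"grip": 0.3}]}}

```text
time: 18.35
tool_pos: [0.4707, -0.2661, 0.2557]
tool_rot: [0.001, 0.015, 1.0, -0.0]
contact_force: [-0.7, 0.8, -5.0]
gripper_width: 0.531
```

>>> {"api": "play_rows", "payload": {"increments": [{"offset": [0,0,0.5],"twist": 0,"grip": 0.3},{"offset": [0,0,1],"twist": 0,"grip": 0.3},{"offset": [0,0,1.5],"twist": 0,"grip": 0.3},{"offset": [0,0,1.5],"twist": 0,"grip": 0.3},{"offset": [0,0,1.5],"twist": 0,"grip": 0.3}]}}

```text
time: 18.77
tool_pos: [0.4706, -0.2661, 0.2542]
tool_rot: [0.0, 0.015, 1.0, -0.0]
contact_force: [-0.4, 0.9, -0.7]
gripper_width: 0.529
```

>>> {"api": "play_rows", "payload": {"increments": [{"offset": [0,0,0.5],"twist": 0,"grip": 0.3},{"offset": [0,0,0.5],"twist": 0,"grip": 0.6},{"offset": [0,0,0.5],"twist": 0,"grip": 0.72},{"offset": [0,0,0.5],"twist": 0,"grip": 0.72},{"offset": [0,0,-20],"twist": 0,"grip": 0.72}]}}

```text
time: 19.18
tool_pos: [0.4692, -0.265, 0.2696]
tool_rot: [-0.003, 0.015, 1.0, 0.002]
contact_force: [-0.6, 0.3, -0.1]
gripper_width: 0.721
```

>>> {"api": "play_rows", "payload": {"increments": [{"offset": [0,0,-35],"twist": 0,"grip": 0.75},{"offset": [0,0,-70],"twist": 0,"grip": 0.75},{"offset": [0,30,-105],"twist": 0,"grip": 1},{"offset": [0,70,-130],"twist": 0,"grip": 1},{"offset": [0,110,-130],"twist": 0,"grip": 1}]}}

```text
time: 19.6
tool_pos: [0.4743, -0.1632, 0.4093]
tool_rot: [0.005, 0.016, 1.0, -0.003]
contact_force: [-0.0, 0.8, 1.0]
gripper_width: 0.995
```

>>> {"api": "play_rows", "payload": {"increments": [{"offset": [-20,35,0],"twist": 0,"grip": 1},{"offset": [-40,70,0],"twist": 0,"grip": 1},{"offset": [-60,105,0],"twist": 0,"grip": 1},{"offset": [-80,140,0],"twist": 0,"grip": 1},{"offset": [-100,175,0],"twist": 0,"grip": 1}]}}

```text
time: 20.02
tool_pos: [0.5794, 0.0112, 0.4032]
tool_rot: [0.001, 0.015, 1.0, -0.0]
contact_force: [0.5, -1.5, -0.0]
gripper_width: 1.005
```

```bash
python3 placed.py hifi drive; python3 refit.py router
python3 - <<'E'
from h import *
F={c:manip.grab_frame(c) for c in("top","side")}; G={c:grads(c,F[c]) for c in F}
for d in((242,212,60),(230,200,60)):
  for cams in(("top",),("side",),("top","side")): print(d,cams,*fit(.522,-.313,d,G,0,amax=.1,cams=cams))
E
```

```text
hifi [ 0.4808 -0.3598 -0.0355] 1195 plan (0.4742, -0.3585)
   local -38.348237963539056 -49.125616861743936 yaw -0.31343180073505406
drive [ 0.4714 -0.2692 -0.0342] 1082 plan (0.467, -0.2652)
   local -50.501480683028326 41.139854258907306 yaw -0.24150613399294424
router [ 0.6355  0.1592 -0.1772] 1200
 net 0.59 [0.6349 0.1573 0.0034]
offset [-52.4 151.5   2.5] twist 0.148 pos [0.5787 0.0093 0.4026] yaw -1.68 t 20.2667 F [ 0.3 -0.3 -0.4] g 0.998
(242, 212, 60) ('top',) [ 0.51960528 -0.30662437 -0.03482548] 547.4805590016783
(242, 212, 60) ('side',) [ 0.52059766 -0.31181665 -0.0277484 ] 383.61224590021106
(242, 212, 60) ('top', 'side') [ 0.52058058 -0.3118308  -0.02778823] 927.2257405917156
(230, 200, 60) ('top',) [ 0.51914644 -0.31047021 -0.02828904] 542.7661470073916
(230, 200, 60) ('side',) [ 0.52489301 -0.31773    -0.02463275] 504.24424137980816
(230, 200, 60) ('top', 'side') [ 0.52500856 -0.31861947 -0.01623427] 982.6137440302513
```

View pics/placed3.png

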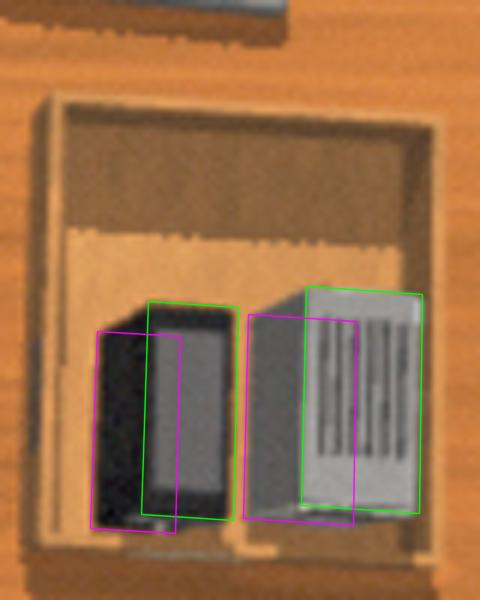

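>>> {"api": "play_rows", "payload": {"increments": [{"offset": [11,-32,0],"twist": 0,"grip": 0.75},{"offset": [23,-64,0],"twist": 0,"grip": 0.75},{"offset": [34,-96,0],"twist": 0,"grip": 0.75},{"offset": [46,-128,0],"twist": 0,"grip": 0.75},{"offset": [57,-160,0],"twist": 0,"grip": 0.75}]}}

```text
time: 20.78
tool_pos: [0.5153, -0.1513, 0.403]
tool_rot: [0.0, 0.016, 1.0, -0.0]
contact_force: [0.5, 0.1, 0.3]
gripper_width: 0.75
```

>>> {"api": "play_rows", "payload": {"increments": [{"offset": [12,-33,0],"twist": 0,"grip": 0.75},{"offset": [24,-66,0],"twist": 0,"grip": 0.75},{"offset": [36,-99,0],"twist": 0,"grip": 0.75},{"offset": [43,-119,0],"twist": 0,"grip": 0.75},{"offset": [43,-119,0],"twist": 0,"grip": 0.75}]}}

```text
time: 21.2
tool_pos: [0.4679, -0.2707, 0.403]
tool_rot: [-0.0, 0.019, 1.0, -0.001]
contact_force: [-0.1, 0.9, -0.3]
gripper_width: 0.748
```

>>> {"api": "play_rows", "payload": {"increments": [{"offset": [0,0,30],"twist": 0,"grip": 0.75},{"offset": [0,0,60],"twist": 0,"grip": 0.75},{"offset": [0,0,80],"twist": 0,"grip": 0.75},{"offset": [0,0,80],"twist": 0,"grip": 0.75},{"offset": [0,0,80],"twist": 0,"grip": 0.75}]}}

```text
time: 21.62
tool_pos: [0.4697, -0.2665, 0.3218]
tool_rot: [-0.001, 0.015, 1.0, 0.001]
contact_force: [1.3, -0.5, 1.2]
gripper_width: 0.748
```

```bash
python3 - <<'E'
from h import *
go(.4706,-.2661,.2545,-.03)
E
```

```text
offset [-1.   0.3 67.3] twist -0.0007 pos [ 0.4697 -0.2665  0.3218] yaw -1.76 t 21.6167 F [ 1.3 -0.5  1.2] g 0.748
```

>>> {"api": "play_rows", "payload": {"increments": [{"offset": [0,0,30],"twist": 0,"grip": 0.75},{"offset": [0,0,55],"twist": 0,"grip": 0.75},{"offset": [0,0,67],"twist": 0,"grip": 0.7},{"offset": [0,0,67],"twist": 0,"grip": 0.5},{"offset": [0,0,67],"twist": 0,"grip": 0.3}]}}

```text
time: 22.03
tool_pos: [0.4705, -0.2667, 0.2563]
tool_rot: [-0.0, 0.015, 1.0, 0.0]
contact_force: [-0.1, -0.4, -6.1]
gripper_width: 0.535
```

>>> {"api": "play_rows", "payload": {"increments": [{"offset": [0,0,0],"twist": 0,"grip": 0.3},{"offset": [0,0,0],"twist": 0,"grip": 0.3},{"offset": [0,0,-4],"twist": 0,"grip": 0.3},{"offset": [2,1,-6],"twist": 0,"grip": 0.3},{"offset": [4,2,-6],"twist": 0,"grip": 0.3}]}}

```text
time: 22.45
tool_pos: [0.4667, -0.2647, 0.263]
tool_rot: [0.001, 0.015, 1.0, -0.001]
contact_force: [-0.2, 0.2, -4.8]
gripper_width: 0.53
```

>>> {"api": "play_rows", "payload": {"increments": [{"offset": [0,1,0],"twist": 0,"grip": 0.3},{"offset": [0,1,2],"twist": 0,"grip": 0.3},{"offset": [0,1,4],"twist": 0,"grip": 0.3},{"offset": [0,1,5.5],"twist": 0,"grip": 0.3},{"offset": [0,1,6],"twist": 0,"grip": 0.3}]}}

```text
time: 22.87
tool_pos: [0.4664, -0.2635, 0.2552]
tool_rot: [-0.0, 0.015, 1.0, 0.0]
contact_force: [-0.1, 0.2, -4.5]
gripper_width: 0.534
```

>>> {"api": "play_rows", "payload": {"increments": [{"offset": [0,0,0.5],"twist": 0,"grip": 0.3},{"offset": [0,0,1],"twist": 0,"grip": 0.3},{"offset": [0,0,1],"twist": 0,"grip": 0.3},{"offset": [0,0,1],"twist": 0,"grip": 0.3},{"offset": [0,0,1],"twist": 0,"grip": 0.3}]}}

```text
time: 23.28
tool_pos: [0.4665, -0.2635, 0.2551]
tool_rot: [-0.0, 0.015, 1.0, 0.0]
contact_force: [-2.9, 1.9, 1.2]
gripper_width: 0.529
```

>>> {"api": "play_rows", "payload": {"increments": [{"offset": [0,0,0],"twist": 0,"grip": 0.6},{"offset": [0,0,0],"twist": 0,"grip": 0.72},{"offset": [0,0,0],"twist": 0,"grip": 0.72},{"offset": [0,0,-20],"twist": 0,"grip": 0.72},{"offset": [0,0,-55],"twist": 0,"grip": 0.72}]}}

```text
time: 23.7
tool_pos: [0.4653, -0.2627, 0.3059]
tool_rot: [-0.003, 0.015, 1.0, 0.002]
contact_force: [1.1, -0.2, -1.1]
gripper_width: 0.72
```

>>> {"api": "play_rows", "payload": {"increments": [{"offset": [0,0,-40],"twist": 0,"grip": 0.75},{"offset": [0,0,-80],"twist": 0,"grip": 0.75},{"offset": [-10,35,-90],"twist": 0,"grip": 1},{"offset": [-25,70,-90],"twist": 0,"grip": 1},{"offset": [-40,105,-90],"twist": 0,"grip": 1}]}}

```text
time: 24.12
tool_pos: [0.5103, -0.1593, 0.4028]
tool_rot: [0.003, 0.016, 1.0, -0.001]
contact_force: [1.6, -1.0, -0.4]
gripper_width: 1.001
```

>>> {"api": "play_rows", "payload": {"increments": [{"offset": [-20,35,0],"twist": 0,"grip": 1},{"offset": [-40,70,0],"twist": 0,"grip": 1},{"offset": [-60,105,0],"twist": 0,"grip": 1},{"offset": [-80,140,0],"twist": 0,"grip": 1},{"offset": [-100,175,0],"twist": 0,"grip": 1}]}}

```text
time: 24.53
tool_pos: [0.6158, 0.0141, 0.4004]
tool_rot: [0.001, 0.015, 1.0, -0.0]
contact_force: [1.5, -1.1, 0.1]
gripper_width: 0.999
```

```bash
python3 placed.py hifi drive; python3 refit.py router; python3 - <<'E'
from h import *
F={c:manip.grab_frame(c) for c in("top","side")}; G={c:grads(c,F[c]) for c in F}
for c in F: print(c,*fit(.635,.158,D["router"],G,a0=-.13,amax=.2,cams=(c,)))
E
```

```text
hifi [ 0.4808 -0.3598 -0.038 ] 1196 plan (0.4742, -0.3585)
   local -38.33479354796436 -49.17959520807001 yaw -0.45861262193975816
drive [ 0.4685 -0.267  -0.0272] 1080 plan (0.467, -0.2652)
   local -53.44117742781386 43.19238629954655 yaw 0.1623289041699544
router [ 0.64    0.1594 -0.181 ] 1200
 net 0.6 [ 0.6366  0.1583 -0.0009]
offset [-20.7 148.   -0.3] twist 0.1517 pos [0.6149 0.0121 0.3998] yaw -1.68 t 24.7833 F [-0.3 -0.9 -0.3] g 1.002
top [ 0.63928415  0.15930015 -0.16984032] 600.0
side [ 0.63457627  0.155745   -0.22240234] 600.0
```

```bash
sed -i 's/,150)/,CAP)/; s/^D=dict/CAP=150\nD=dict/' h.py; sed -i 's/^n=sys.argv\[1\];/import h; n=sys.argv[1]; h.CAP=900 if n=="router" else 150;/' refit.py; python3 refit.py router
```

```text
router [ 0.6364  0.1591 -0.182 ] 3969
 net 0.58 [ 0.634   0.1569 -0.0005]
offset [-17.3 148.7  -0.1] twist 0.1504 pos [0.6145 0.011  0.3999] yaw -1.81 t 25.0333 F [-0.3 -0.3 -0.4] g 1.0
```

>>> {"api": "play_rows", "payload": {"increments": [{"offset": [-4,33,0],"twist": 0.04,"grip": 1},{"offset": [-8,66,0],"twist": 0.08,"grip": 1},{"offset": [-12,100,0],"twist": 0.12,"grip": 1},{"offset": [-15,132,0],"twist": 0.15,"grip": 1},{"offset": [-17,148,0],"twist": 0.15,"grip": 1}]}}

```text
time: 25.45
tool_pos: [0.6361, 0.1617, 0.3999]
tool_rot: [0.0, 0.09, 0.996, 0.001]
contact_force: [1.0, -0.4, 0.2]
gripper_width: 1.002
```

>>> {"api": "play_rows", "payload": {"increments": [{"offset": [0,0,30],"twist": 0,"grip": 1},{"offset": [0,0,65],"twist": 0,"grip": 1},{"offset": [0,0,90],"twist": 0,"grip": 1},{"offset": [0,0,90],"twist": 0,"grip": 1},{"offset": [0,0,90],"twist": 0,"grip": 1}]}}

```text
time: 25.87
tool_pos: [0.6357, 0.1587, 0.308]
tool_rot: [-0.002, 0.09, 0.996, -0.001]
contact_force: [0.1, 0.3, 1.0]
gripper_width: 1.001
```

```bash
python3 - <<'E'
from h import *
go(.636,.1585,.230,-.18)
E
```

```text
offset [-0.6 -0.  78. ] twist -0.0004 pos [0.6357 0.1587 0.308 ] yaw -10.34 t 25.8667 F [0.1 0.3 1. ] g 1.001
```

>>> {"api": "play_rows", "payload": {"increments": [{"offset": [0,0,30],"twist": 0,"grip": 1},{"offset": [0,0,60],"twist": 0,"grip": 1},{"offset": [0,0,78],"twist": 0,"grip": 0.95},{"offset": [0,0,78],"twist": 0,"grip": 0.7},{"offset": [0,0,78],"twist": 0,"grip": 0.5}]}}

```text
time: 26.28
tool_pos: [0.6369, 0.1592, 0.2334]
tool_rot: [0.001, 0.09, 0.996, 0.0]
contact_force: [-0.4, -0.2, 0.6]
gripper_width: 0.69
```

>>> {"api": "play_rows", "payload": {"increments": [{"offset": [0,0,0],"twist": 0,"grip": 0.4},{"offset": [0,0,0],"twist": 0,"grip": 0.4},{"offset": [0,0,-5],"twist": 0,"grip": 0.4},{"offset": [0,0,-25],"twist": 0,"grip": 0.4},{"offset": [0,0,-55],"twist": 0,"grip": 0.4}]}}

```text
time: 26.7
tool_pos: [0.6347, 0.1593, 0.2842]
tool_rot: [-0.003, 0.09, 0.996, -0.001]
contact_force: [-0.2, -0.1, -2.5]
gripper_width: 0.599
```

>>> {"api": "play_rows", "payload": {"increments": [{"offset": [0,0,-30],"twist": 0,"grip": 0.4},{"offset": [0,0,-60],"twist": 0,"grip": 0.4},{"offset": [0,0,-90],"twist": 0,"grip": 0.4},{"offset": [0,0,-112],"twist": 0,"grip": 0.4},{"offset": [0,0,-112],"twist": 0,"grip": 0.4}]}}

```text
time: 27.12
tool_pos: [0.6372, 0.1597, 0.4074]
tool_rot: [0.006, 0.09, 0.996, 0.001]
contact_force: [1.3, -0.5, -1.4]
gripper_width: 0.599
```

>>> {"api": "play_rows", "payload": {"increments": [{"offset": [1,-25,0],"twist": -0.03,"grip": 0.4},{"offset": [2,-57,0],"twist": -0.07,"grip": 0.4},{"offset": [3,-92,0],"twist": -0.11,"grip": 0.4},{"offset": [5,-126,0],"twist": -0.15,"grip": 0.4},{"offset": [6,-160,0],"twist": -0.15,"grip": 0.4}]}}

```text
time: 27.53
tool_pos: [0.6006, 0.0021, 0.3969]
tool_rot: [-0.001, 0.014, 1.0, 0.0]
contact_force: [0.7, -1.0, -2.7]
gripper_width: 0.604
```

>>> {"api": "play_rows", "payload": {"increments": [{"offset": [7,-35,0],"twist": 0,"grip": 0.4},{"offset": [14,-70,0],"twist": 0,"grip": 0.4},{"offset": [20,-103,0],"twist": 0,"grip": 0.4},{"offset": [20,-103,0],"twist": 0,"grip": 0.4},{"offset": [20,-103,0],"twist": 0,"grip": 0.4}]}}

```text
time: 27.95
tool_pos: [0.5779, -0.1006, 0.3972]
tool_rot: [-0.001, 0.017, 1.0, 0.0]
contact_force: [-1.2, 0.3, -3.5]
gripper_width: 0.602
```

```bash
sed -i 's/^n=sys.argv\[1\];/import h; n=sys.argv[1]; h.CAP=900 if n=="router" else 150;/' held.py; python3 held.py router .075 .579 -.2685
```

```text
('top', 'side') obj-tool [-0.0018 -0.0035  0.0014] -0.004864179422235917 1634
('side',) obj-tool [-0.0017  0.001  -0.0069] -0.005445281500378201 1154
('top',) obj-tool [ 0.0023 -0.0055 -0.059 ] -0.00456597243279227 586
offset [  -5.6 -169.6    0.3] twist 0.0001 pos [ 0.5784 -0.0988  0.3977] yaw -1.71 t 28.05 F [-0.2 -0.2 -2.9] g 0.602
```

View pics/held_router.png

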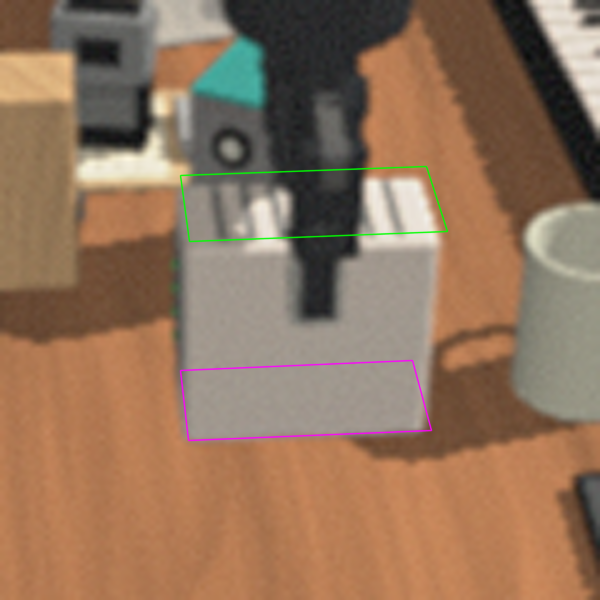

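>>> {"api": "play_rows", "payload": {"increments": [{"offset": [-1,-30,0],"twist": 0,"grip": 0.4},{"offset": [-2,-65,0],"twist": 0,"grip": 0.4},{"offset": [-4,-100,0],"twist": 0,"grip": 0.4},{"offset": [-5,-135,0],"twist": 0,"grip": 0.4},{"offset": [-6,-160,0],"twist": 0,"grip": 0.4}]}}

```text
time: 28.47
tool_pos: [0.5803, -0.2601, 0.3982]
tool_rot: [-0.0, 0.014, 1.0, -0.0]
contact_force: [0.4, 0.2, -2.4]
gripper_width: 0.601
```

>>> {"api": "play_rows", "payload": {"increments": [{"offset": [0,-7,0],"twist": 0,"grip": 0.4},{"offset": [0,-9,5],"twist": 0,"grip": 0.4},{"offset": [0,-9,25],"twist": 0,"grip": 0.4},{"offset": [0,-9,50],"twist": 0,"grip": 0.4},{"offset": [0,-9,60],"twist": 0,"grip": 0.4}]}}

```text
time: 28.88
tool_pos: [0.5792, -0.2657, 0.3344]
tool_rot: [-0.003, 0.014, 1.0, 0.002]
contact_force: [-1.4, 0.3, -4.3]
gripper_width: 0.6
```

```bash
python3 - <<'E'
from h import *
go(.5795,-.268,.236,-.03)
f=manip.grab_frame("top"); cv2.imwrite("pics/r.png",cv2.resize(f[155:255,325:405],None,fx=6,fy=6,interpolation=cv2.INTER_CUBIC))
E
```

```text
offset [-0.9 -2.7 98.4] twist 0.0025 pos [ 0.5792 -0.2657  0.3344] yaw -1.57 t 28.8833 F [-1.4  0.3 -4.3] g 0.6
```

>>> {"api": "play_rows", "payload": {"increments": [{"offset": [0,0,10],"twist": 0,"grip": 0.4},{"offset": [0,0,25],"twist": 0,"grip": 0.4},{"offset": [0,0,40],"twist": 0,"grip": 0.4},{"offset": [0,0,50],"twist": 0,"grip": 0.4},{"offset": [0,0,50],"twist": 0,"grip": 0.4}]}}

```text
time: 29.35
tool_pos: [0.5787, -0.2675, 0.2849]
tool_rot: [-0.003, 0.015, 1.0, 0.002]
contact_force: [-0.3, 0.3, -3.2]
gripper_width: 0.604
```

>>> {"api": "play_rows", "payload": {"increments": [{"offset": [0,0,10],"twist": 0,"grip": 0.4},{"offset": [0,0,20],"twist": 0,"grip": 0.4},{"offset": [0,0,30],"twist": 0,"grip": 0.4},{"offset": [0,0,40],"twist": 0,"grip": 0.4},{"offset": [0,0,43],"twist": 0,"grip": 0.4}]}}

```text
time: 29.77
tool_pos: [0.5789, -0.2679, 0.2431]
tool_rot: [-0.002, 0.015, 1.0, 0.001]
contact_force: [-0.3, 1.2, -3.4]
gripper_width: 0.6
```

>>> {"api": "play_rows", "payload": {"increments": [{"offset": [0,0,2],"twist": 0,"grip": 0.4},{"offset": [0,0,4],"twist": 0,"grip": 0.4},{"offset": [0,0,5],"twist": 0,"grip": 0.4},{"offset": [0,0,5],"twist": 0,"grip": 0.4},{"offset": [0,0,5],"twist": 0,"grip": 0.4}]}}

```text
time: 30.18
tool_pos: [0.5798, -0.2684, 0.2413]
tool_rot: [0.001, 0.015, 1.0, -0.0]
contact_force: [0.1, -0.5, -3.2]
gripper_width: 0.605
```

>>> {"api": "play_rows", "payload": {"increments": [{"offset": [0,0,1],"twist": 0,"grip": 0.4},{"offset": [0,0,2],"twist": 0,"grip": 0.4},{"offset": [0,0,2.5],"twist": 0,"grip": 0.4},{"offset": [0,0,2.5],"twist": 0,"grip": 0.4},{"offset": [0,0,2.5],"twist": 0,"grip": 0.4}]}}

```text
time: 30.6
tool_pos: [0.58, -0.2684, 0.241]
tool_rot: [0.0, 0.015, 1.0, -0.0]
contact_force: [-5.6, 2.8, 8.4]
gripper_width: 0.606
```

>>> {"api": "play_rows", "payload": {"increments": [{"offset": [0,0,0.5],"twist": 0,"grip": 0.4},{"offset": [0,0,1],"twist": 0,"grip": 0.4},{"offset": [0,0,1],"twist": 0,"grip": 0.4},{"offset": [0,0,1],"twist": 0,"grip": 0.4},{"offset": [0,0,1],"twist": 0,"grip": 0.4}]}}

```text
time: 31.02
tool_pos: [0.5801, -0.2684, 0.241]
tool_rot: [0.0, 0.015, 1.0, -0.0]
contact_force: [-7.8, 4.5, 13.3]
gripper_width: 0.604
```

>>> {"api": "play_rows", "payload": {"increments": [{"offset": [0,0,-2],"twist": 0,"grip": 0.4},{"offset": [0,0,-2],"twist": 0,"grip": 0.65},{"offset": [0,0,-2],"twist": 0,"grip": 0.78},{"offset": [0,0,-2],"twist": 0,"grip": 0.78},{"offset": [0,0,-25],"twist": 0,"grip": 0.78}]}}

```text
time: 31.43
tool_pos: [0.5779, -0.2672, 0.2569]
tool_rot: [-0.004, 0.015, 1.0, 0.002]
contact_force: [-0.9, 0.5, -0.9]
gripper_width: 0.782
```

>>> {"api": "play_rows", "payload": {"increments": [{"offset": [0,0,-40],"twist": 0,"grip": 0.78},{"offset": [0,0,-80],"twist": 0,"grip": 0.78},{"offset": [0,20,-120],"twist": 0,"grip": 1},{"offset": [0,55,-145],"twist": 0,"grip": 1},{"offset": [0,95,-145],"twist": 0,"grip": 1}]}}

```text
time: 31.85
tool_pos: [0.5833, -0.1761, 0.4153]
tool_rot: [0.006, 0.017, 1.0, -0.003]
contact_force: [0.3, 0.6, 1.3]
gripper_width: 0.996
```

>>> {"api": "play_rows", "payload": {"increments": [{"offset": [10,40,0],"twist": 0,"grip": 1},{"offset": [20,80,0],"twist": 0,"grip": 1},{"offset": [30,120,0],"twist": 0,"grip": 1},{"offset": [40,160,0],"twist": 0,"grip": 1},{"offset": [50,200,0],"twist": 0,"grip": 1}]}}

```text
time: 32.27
tool_pos: [0.5376, 0.0282, 0.4071]
tool_rot: [0.0, 0.015, 1.0, 0.0]
contact_force: [1.4, -0.3, -0.1]
gripper_width: 1.0
```

```bash
python3 placed.py hifi drive router; python3 refit.py speaker1
python3 - <<'E'
from h import *
f=manip.grab_frame("side"); a=cv2.imread("pics/placed4.png"); b=cv2.resize(f[230:350,190:340],None,fx=2.4,fy=2.4,interpolation=cv2.INTER_CUBIC)
b=cv2.copyMakeBorder(b,0,max(0,a.shape[0]-b.shape[0]),0,0,cv2.BORDER_CONSTANT); b=b[:a.shape[0]]
im=np.hstack([a,b]); im=im[:,:]; k=min(1,800/im.shape[1]); cv2.imwrite("pics/c1.png",cv2.resize(im,None,fx=k,fy=k))
E
```

```text
hifi [ 0.4801 -0.3597 -0.0339] 1101 plan (0.4742, -0.3585)
   local -39.083899813672886 -49.04507523074457 yaw -0.2224228163914991
drive [ 0.468  -0.2669 -0.0271] 1079 plan (0.467, -0.2652)
   local -53.914191643775766 43.332158890395114 yaw 0.1662609776621033
router [ 0.5789 -0.2685 -0.0472] 1200 plan (0.579, -0.2685)
   local 56.962773174815844 45.01124635431989 yaw -0.9863447575890444
speaker1 [ 0.4654  0.2803 -0.0653] 1194
 net 0.94 [0.4643 0.2845 0.    ]
 net 0.61 [ 0.6146  0.2741 -0.0036]
 net 0.5 [ 0.3883 -0.1145  0.0032]
offset [ 80.4 251.6   6.9] twist 0.0361 pos [0.5385 0.0264 0.4071] yaw -1.68 t 32.5167 F [ 0.4  0.5 -0.1] g 1.005
```

View pics/c1.png

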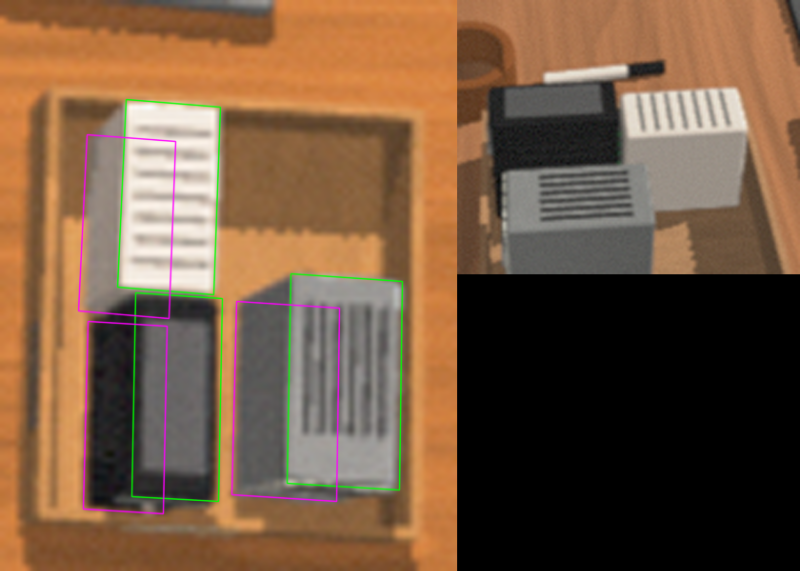

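>>> {"api": "play_rows", "payload": {"increments": [{"offset": [12,37,0],"twist": 0.02,"grip": 1},{"offset": [24,75,0],"twist": 0.02,"grip": 1},{"offset": [36,112,0],"twist": 0.02,"grip": 1},{"offset": [48,150,0],"twist": 0.02,"grip": 1},{"offset": [60,188,0],"twist": 0.02,"grip": 1}]}}

```text
time: 32.98
tool_pos: [0.4843, 0.2162, 0.4072]
tool_rot: [0.0, 0.027, 1.0, -0.0]
contact_force: [0.4, -0.5, -0.6]
gripper_width: 0.995
```

>>> {"api": "play_rows", "payload": {"increments": [{"offset": [11,34,0],"twist": 0,"grip": 1},{"offset": [22,65,0],"twist": 0,"grip": 1},{"offset": [22,65,30],"twist": 0,"grip": 1},{"offset": [22,65,60],"twist": 0,"grip": 1},{"offset": [22,65,60],"twist": 0,"grip": 1}]}}

```text
time: 33.4
tool_pos: [0.4643, 0.2809, 0.3403]
tool_rot: [-0.005, 0.026, 1.0, -0.003]
contact_force: [-0.5, -0.6, -2.2]
gripper_width: 1.002
```

```bash
python3 - <<'E'
from h import *
go(.465,.282,.250,-.05)
E
```

```text
offset [-1.6  1.7 90.3] twist -0.001 pos [0.4643 0.2809 0.3403] yaw -2.92 t 33.4 F [-0.5 -0.6 -2.2] g 1.002
```

>>> {"api": "play_rows", "payload": {"increments": [{"offset": [0,1,30],"twist": 0,"grip": 1},{"offset": [0,1,65],"twist": 0,"grip": 1},{"offset": [0,1,94],"twist": 0,"grip": 1},{"offset": [0,1,94],"twist": 0,"grip": 0.9},{"offset": [0,1,94],"twist": 0,"grip": 0.7}]}}

```text
time: 33.82
tool_pos: [0.4658, 0.2821, 0.2526]
tool_rot: [-0.001, 0.026, 1.0, -0.001]
contact_force: [0.7, 0.7, 0.7]
gripper_width: 0.777
```

>>> {"api": "play_rows", "payload": {"increments": [{"offset": [0,0,0],"twist": 0,"grip": 0.4},{"offset": [0,0,0],"twist": 0,"grip": 0.4},{"offset": [0,0,-5],"twist": 0,"grip": 0.4},{"offset": [0,0,-25],"twist": 0,"grip": 0.4},{"offset": [0,0,-55],"twist": 0,"grip": 0.4}]}}

```text
time: 34.23
tool_pos: [0.4642, 0.2826, 0.3065]
tool_rot: [-0.003, 0.025, 1.0, -0.001]
contact_force: [1.0, 0.6, -4.2]
gripper_width: 0.69
```

>>> {"api": "play_rows", "payload": {"increments": [{"offset": [0,0,-30],"twist": 0,"grip": 0.4},{"offset": [0,0,-60],"twist": 0,"grip": 0.4},{"offset": [0,0,-90],"twist": 0,"grip": 0.4},{"offset": [0,0,-115],"twist": 0,"grip": 0.4},{"offset": [0,0,-115],"twist": 0,"grip": 0.4}]}}

```text
time: 34.65
tool_pos: [0.466, 0.2836, 0.4323]
tool_rot: [0.006, 0.025, 1.0, 0.003]
contact_force: [1.3, 0.9, -1.9]
gripper_width: 0.698
```

>>> {"api": "play_rows", "payload": {"increments": [{"offset": [-8,-22,0],"twist": -0.01,"grip": 0.4},{"offset": [-20,-55,0],"twist": -0.02,"grip": 0.4},{"offset": [-32,-89,0],"twist": -0.02,"grip": 0.4},{"offset": [-45,-123,0],"twist": -0.02,"grip": 0.4},{"offset": [-58,-157,0],"twist": -0.02,"grip": 0.4}]}}

```text
time: 35.07
tool_pos: [0.5151, 0.1221, 0.4225]
tool_rot: [-0.0, 0.015, 1.0, -0.0]
contact_force: [0.1, 0.6, -3.2]
gripper_width: 0.694
```

>>> {"api": "play_rows", "payload": {"increments": [{"offset": [-12,-34,0],"twist": 0,"grip": 0.4},{"offset": [-24,-68,0],"twist": 0,"grip": 0.4},{"offset": [-36,-102,0],"twist": 0,"grip": 0.4},{"offset": [-47,-136,0],"twist": 0,"grip": 0.4},{"offset": [-58,-165,0],"twist": 0,"grip": 0.4}]}}

```text
time: 35.48
tool_pos: [0.5683, -0.0453, 0.4224]
tool_rot: [-0.0, 0.015, 1.0, -0.0]
contact_force: [0.1, -0.1, -3.1]
gripper_width: 0.697
```

>>> {"api": "play_rows", "payload": {"increments": [{"offset": [-9,-25,0],"twist": 0,"grip": 0.4},{"offset": [-16,-54,0],"twist": 0,"grip": 0.4},{"offset": [-16,-54,0],"twist": 0,"grip": 0.4},{"offset": [-16,-54,0],"twist": 0,"grip": 0.4},{"offset": [-16,-54,0],"twist": 0,"grip": 0.4}]}}

```text
time: 35.9
tool_pos: [0.5826, -0.0974, 0.4224]
tool_rot: [-0.001, 0.015, 1.0, 0.0]
contact_force: [-0.6, 0.2, -4.0]
gripper_width: 0.693
```

```bash
python3 held.py speaker1 .095 .5835 -.3595
```

```text
('top', 'side') obj-tool [-0.0041 -0.0049 -0.0595] -0.00032090867678447087 1096
('side',) obj-tool [-0.0034 -0.0017 -0.0203] -0.002417991856723137 663
('top',) obj-tool [-0.012  -0.0044 -0.0597] -0.005953302846116894 468
offset [  -8.5 -262.7    0.3] twist 0.0013 pos [ 0.5826 -0.0967  0.4228] yaw -1.64 t 36.0 F [-0.2 -0.4 -2.9] g 0.696
```

View pics/held_speaker1.png

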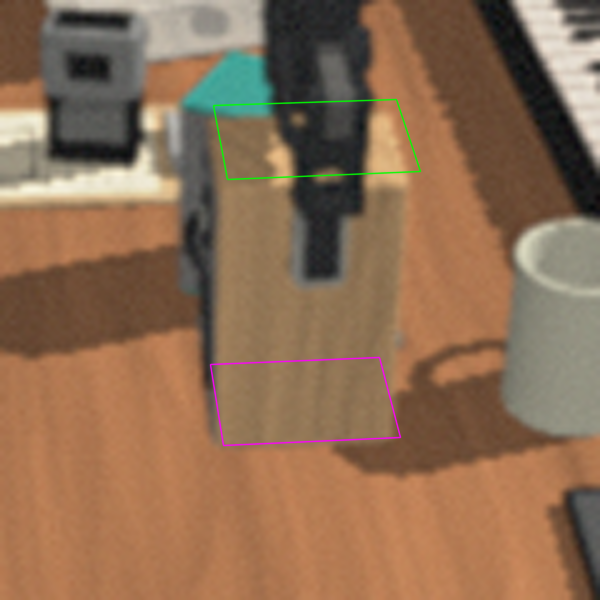

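>>> {"api": "play_rows", "payload": {"increments": [{"offset": [-1,-25,0],"twist": 0,"grip": 0.4},{"offset": [-3,-60,0],"twist": 0,"grip": 0.4},{"offset": [-4,-95,0],"twist": 0,"grip": 0.4},{"offset": [-6,-130,0],"twist": 0,"grip": 0.4},{"offset": [-7,-165,0],"twist": 0,"grip": 0.4}]}}

```text
time: 36.42
tool_pos: [0.585, -0.2627, 0.4233]
tool_rot: [0.0, 0.014, 1.0, 0.0]
contact_force: [0.6, -0.5, -2.5]
gripper_width: 0.695
```

>>> {"api": "play_rows", "payload": {"increments": [{"offset": [-1,-33,0],"twist": 0,"grip": 0.4},{"offset": [-3,-66,0],"twist": 0,"grip": 0.4},{"offset": [-4.5,-90,0],"twist": 0,"grip": 0.4},{"offset": [-4.5,-98,0],"twist": 0,"grip": 0.4},{"offset": [-4.5,-98,0],"twist": 0,"grip": 0.4}]}}

```text
time: 36.83
tool_pos: [0.5864, -0.3617, 0.4227]
tool_rot: [-0.0, 0.016, 1.0, 0.0]
contact_force: [-0.4, -0.1, -3.6]
gripper_width: 0.694
```

```bash
python3 - <<'E'
from h import *
go(.5865,-.3595,.258,-.03)
E
```

```text
offset [-1.000e-01  2.200e+00  1.647e+02] twist -0.001 pos [ 0.5864 -0.3617  0.4227] yaw -1.78 t 36.8333 F [-0.4 -0.1 -3.6] g 0.694
```

>>> {"api": "play_rows", "payload": {"increments": [{"offset": [0,0.5,20],"twist": 0,"grip": 0.4},{"offset": [0,0.5,50],"twist": 0,"grip": 0.4},{"offset": [0,0.5,80],"twist": 0,"grip": 0.4},{"offset": [0,0.5,105],"twist": 0,"grip": 0.4},{"offset": [0,0.5,120],"twist": 0,"grip": 0.4}]}}

```text
time: 37.25
tool_pos: [0.5862, -0.3574, 0.2991]
tool_rot: [-0.002, 0.014, 1.0, 0.002]
contact_force: [-0.2, 1.3, -3.7]
gripper_width: 0.694
```

>>> {"api": "play_rows", "payload": {"increments": [{"offset": [0,0,15],"twist": 0,"grip": 0.4},{"offset": [0,0,28],"twist": 0,"grip": 0.4},{"offset": [0,0,36],"twist": 0,"grip": 0.4},{"offset": [0,0,39],"twist": 0,"grip": 0.4},{"offset": [0,0,39],"twist": 0,"grip": 0.4}]}}

```text
time: 37.67
tool_pos: [0.5866, -0.3603, 0.264]
tool_rot: [-0.0, 0.015, 1.0, 0.0]
contact_force: [-0.5, -0.4, -3.0]
gripper_width: 0.697
```

>>> {"api": "play_rows", "payload": {"increments": [{"offset": [0,0,1],"twist": 0,"grip": 0.4},{"offset": [0,0,2],"twist": 0,"grip": 0.4},{"offset": [0,0,3],"twist": 0,"grip": 0.4},{"offset": [0,0,3],"twist": 0,"grip": 0.4},{"offset": [0,0,3],"twist": 0,"grip": 0.4}]}}

```text
time: 38.08
tool_pos: [0.5865, -0.3604, 0.2615]
tool_rot: [0.0, 0.015, 1.0, -0.0]
contact_force: [-0.2, -0.3, -4.6]
gripper_width: 0.693
```

>>> {"api": "play_rows", "payload": {"increments": [{"offset": [0,0,0.7],"twist": 0,"grip": 0.4},{"offset": [0,0,1.3],"twist": 0,"grip": 0.4},{"offset": [0,0,2],"twist": 0,"grip": 0.4},{"offset": [0,0,2],"twist": 0,"grip": 0.4},{"offset": [0,0,2],"twist": 0,"grip": 0.4}]}}

```text
time: 38.5
tool_pos: [0.5868, -0.3604, 0.2608]
tool_rot: [0.0, 0.015, 1.0, -0.0]
contact_force: [-2.9, 2.2, 4.6]
gripper_width: 0.696
```

>>> {"api": "play_rows", "payload": {"increments": [{"offset": [0,0,0.5],"twist": 0,"grip": 0.4},{"offset": [0,0,1],"twist": 0,"grip": 0.4},{"offset": [0,0,1],"twist": 0,"grip": 0.4},{"offset": [0,0,1],"twist": 0,"grip": 0.4},{"offset": [0,0,1],"twist": 0,"grip": 0.4}]}}

```text
time: 38.92
tool_pos: [0.5869, -0.3604, 0.2608]
tool_rot: [0.0, 0.015, 1.0, -0.0]
contact_force: [-5.0, 3.3, 10.2]
gripper_width: 0.693
```

>>> {"api": "play_rows", "payload": {"increments": [{"offset": [0,0,-1.5],"twist": 0,"grip": 0.5},{"offset": [0,0,-1.5],"twist": 0,"grip": 0.8},{"offset": [0,0,-1.5],"twist": 0,"grip": 0.9},{"offset": [0,0,-1.5],"twist": 0,"grip": 0.9},{"offset": [0,0,-25],"twist": 0,"grip": 0.9}]}}

```text
time: 39.33
tool_pos: [0.585, -0.3592, 0.277]
tool_rot: [-0.004, 0.015, 1.0, 0.003]
contact_force: [-1.0, 0.0, -1.4]
gripper_width: 0.903
```

>>> {"api": "play_rows", "payload": {"increments": [{"offset": [0,0,-40],"twist": 0,"grip": 0.9},{"offset": [0,0,-80],"twist": 0,"grip": 0.9},{"offset": [0,15,-120],"twist": 0,"grip": 0.9},{"offset": [0,50,-140],"twist": 0,"grip": 0.9},{"offset": [15,90,-140],"twist": 0,"grip": 0.9}]}}

```text
time: 39.75
tool_pos: [0.5761, -0.2717, 0.4313]
tool_rot: [0.006, 0.016, 1.0, -0.003]
contact_force: [-0.2, 0.7, 0.7]
gripper_width: 0.899
```

>>> {"api": "play_rows", "payload": {"increments": [{"offset": [15,38,0],"twist": 0,"grip": 0.9},{"offset": [30,76,0],"twist": 0,"grip": 0.9},{"offset": [45,114,0],"twist": 0,"grip": 0.9},{"offset": [60,152,0],"twist": 0,"grip": 0.9},{"offset": [75,190,0],"twist": 0,"grip": 0.9}]}}

```text
time: 40.17
tool_pos: [0.5043, -0.0772, 0.4229]
tool_rot: [0.0, 0.015, 1.0, -0.0]
contact_force: [0.7, 0.9, 0.4]
gripper_width: 0.899
```

>>> {"api": "play_rows", "payload": {"increments": [{"offset": [5,38,0],"twist": 0,"grip": 0.9},{"offset": [10,76,0],"twist": 0,"grip": 0.9},{"offset": [15,114,0],"twist": 0,"grip": 0.9},{"offset": [20,152,0],"twist": 0,"grip": 0.9},{"offset": [25,190,0],"twist": 0,"grip": 0.9}]}}

```text
time: 40.58
tool_pos: [0.4853, 0.1136, 0.4232]
tool_rot: [0.001, 0.015, 1.0, 0.0]
contact_force: [0.7, 0.2, 0.0]
gripper_width: 0.902
```

```bash
cat > st.py <<'E'
from h import *
np.set_printoptions(precision=4,suppress=True)
F={c:manip.grab_frame(c) for c in("top","side")}; G={c:grads(c,F[c]) for c in F}
for cams in(("top",),("side",),("top","side")): print("clip",cams,*fit(.499,.427,D["clipboard"],G,0,amax=.1,a0=-.04,cams=cams))
for cams in(("top",),("top","side")): print("head",cams,*fit(.532,.428,D["stamp"],G,.004,amax=.35,a0=-.35,r=.012,cams=cams))
for n in("frame","stamp_top","stamp","clipboard"):
    for c in F:
        for r in manip.tip_of(n,c)[:1]: print(n,c,round(r["p"],2),w(r["xyz"],c))
S=8
a=cv2.resize(F["top"][165:255,108:165],None,fx=6.6,fy=6.6,interpolation=cv2.INTER_CUBIC); 
b=cv2.resize(F["side"][115:175,185:270],None,fx=4.9,fy=4.9,interpolation=cv2.INTER_CUBIC)
b=cv2.copyMakeBorder(b,0,a.shape[0]-b.shape[0],0,0,cv2.BORDER_CONSTANT); im=np.hstack([a,b]); print(im.shape,a.shape); cv2.imwrite("pics/stamp.png",im)
E
python3 placed.py hifi drive router speaker1; python3 st.py
```

```text
hifi [ 0.4799 -0.3589 -0.0414] 1153 plan (0.4742, -0.3585)
   local -39.28404165873438 -48.343193450023456 yaw -0.6537497526381617
drive [ 0.4683 -0.2668 -0.0296] 1078 plan (0.467, -0.2652)
   local -53.65508973718469 43.40634650617214 yaw 0.023430022226939132
router [ 0.5788 -0.2694  0.0129] 1200 plan (0.579, -0.2685)
   local 56.93811362542241 44.10302356172965 yaw 2.459606763553324
speaker1 [ 0.5852 -0.3619 -0.053 ] 1188 plan (0.5822, -0.3617)
   local 66.06149184847385 -48.14595383890831 yaw -1.31642362257243
clip ('top',) [ 0.4993  0.427  -0.0664] 600.0
clip ('side',) [ 0.5003  0.4334 -0.0119] 481.01171995307226
clip ('top', 'side') [ 0.5013  0.4295 -0.0429] 1073.6911772597005
head ('top',) [ 0.5262  0.4273 -0.2578] 593.7811231050256
head ('top', 'side') [ 0.5254  0.4293 -0.1936] 1098.2199062242753
frame top 0.69 [0.4424 0.4291 0.0015]
frame side 0.69 [0.4453 0.4328 0.0059]
stamp_top top 0.88 [0.5286 0.428  0.096 ]
stamp_top side 0.73 [0.5369 0.4338 0.0988]
stamp top 0.9 [0.5311 0.4251 0.0044]
stamp side 0.85 [0.5307 0.4279 0.0007]
clipboard top 0.66 [0.4968 0.4244 0.002 ]
(594, 793, 3) (594, 376, 3)
```

View pics/stamp.png

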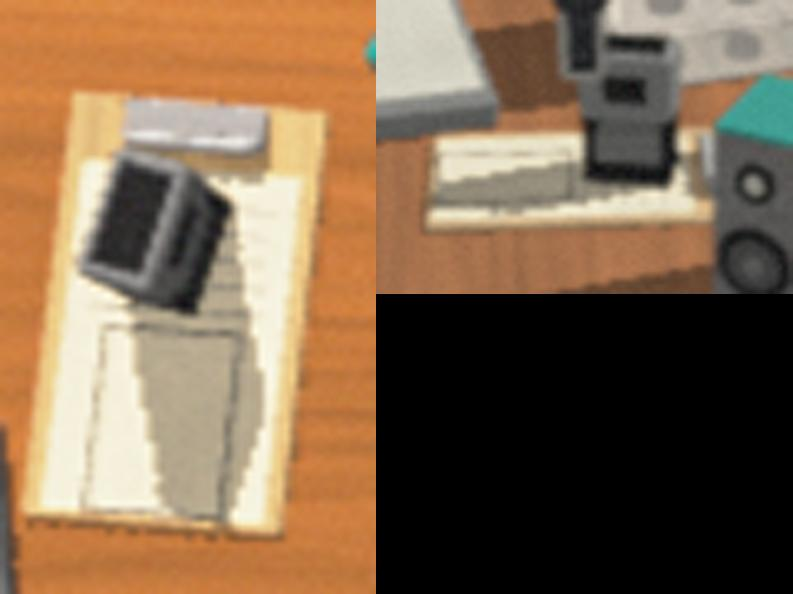

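```bash
python3 - <<'E'
from h import *
np.set_printoptions(precision=4,suppress=True)
def R(pts,z):
    q=np.array([ray(u/6.6-.5+.08+108,v/6.6-.5+.08+165,z,"top")[:2] for u,v in pts]); print(q.mean(0)); 
    for i in range(4): d=q[(i+1)%4]-q[i]; print("   ",np.linalg.norm(d)*1e3,np.degrees(np.arctan2(d[1],d[0])))
R([(77,92),(327,115),(282,535),(23,515)],.004)
R([(105,325),(240,333),(223,520),(85,508)],.004)
R([(118,150),(190,165),(152,280),(80,265)],.100)
E
```

```text
[0.4978 0.4254]
    124.59785418139353 -93.45871562896056
    208.86428746162065 177.47668230754758
    126.017688717069 87.26397956322194
    210.43542784764983 -2.9141870600330657
[0.4439 0.4287]
    66.23332200157634 -91.64247983810648
    91.83018574578688 178.58058498581724
    67.2626685637138 86.71499985401064
    89.90381691489534 -2.0530298680855616
[0.5314 0.4258]
    34.220906010873406 -100.05343906826164
    56.08458568903473 165.77485536225493
    34.00541291199102 79.95536236065725
    56.074532668578 -14.005152467402581
```

>>> {"api": "play_rows", "payload": {"increments": [{"offset": [-4,37,0],"twist": 0.05,"grip": 0.75},{"offset": [-8,74,0],"twist": 0.1,"grip": 0.75},{"offset": [-12,111,0],"twist": 0.15,"grip": 0.75},{"offset": [-16,148,0],"twist": 0.19,"grip": 0.75},{"offset": [-21,185,0],"twist": 0.19,"grip": 0.75}]}}

```text
time: 41.6
tool_pos: [0.5126, 0.2975, 0.4232]
tool_rot: [0.0, 0.111, 0.994, 0.0]
contact_force: [1.2, -0.4, -0.2]
gripper_width: 0.751
```

>>> {"api": "play_rows", "payload": {"increments": [{"offset": [3,37,0],"twist": 0,"grip": 0.75},{"offset": [6,74,0],"twist": 0,"grip": 0.75},{"offset": [9,110,0],"twist": 0,"grip": 0.75},{"offset": [10,130,30],"twist": 0,"grip": 0.75},{"offset": [10,130,60],"twist": 0,"grip": 0.75}]}}

```text
time: 42.02
tool_pos: [0.5317, 0.4289, 0.3651]
tool_rot: [0.002, 0.108, 0.994, 0.003]
contact_force: [-0.0, -1.4, -2.0]
gripper_width: 0.744
```

>>> {"api": "play_rows", "payload": {"increments": [{"offset": [0,0,30],"twist": 0,"grip": 0.75},{"offset": [0,0,45],"twist": 0,"grip": 0.75},{"offset": [0,0,45],"twist": 0,"grip": 0.75},{"offset": [0,0,45],"twist": 0,"grip": 0.75},{"offset": [0,0,45],"twist": 0,"grip": 0.75}]}}

```text
time: 42.43
tool_pos: [0.5318, 0.4252, 0.3206]
tool_rot: [0.001, 0.11, 0.994, 0.001]
contact_force: [-0.2, 0.9, -1.0]
gripper_width: 0.75
```

```bash
python3 - <<'E'
from h import *
go(.5305,.4275,.234,-.22)
F={c:manip.grab_frame(c) for c in("top","side")}
a=cv2.resize(F["top"][155:255,90:170],None,fx=5,fy=5,interpolation=cv2.INTER_CUBIC)
b=cv2.resize(F["side"][80:180,185:265],None,fx=5,fy=5,interpolation=cv2.INTER_CUBIC); cv2.imwrite("pics/sg.png",np.hstack([a,b]))
E
```

```text
offset [ 2.   1.7 86.6] twist -0.0005 pos [0.5318 0.4252 0.3206] yaw -12.63 t 42.4333 F [-0.2  0.9 -1. ] g 0.75
```

View pics/sg.png

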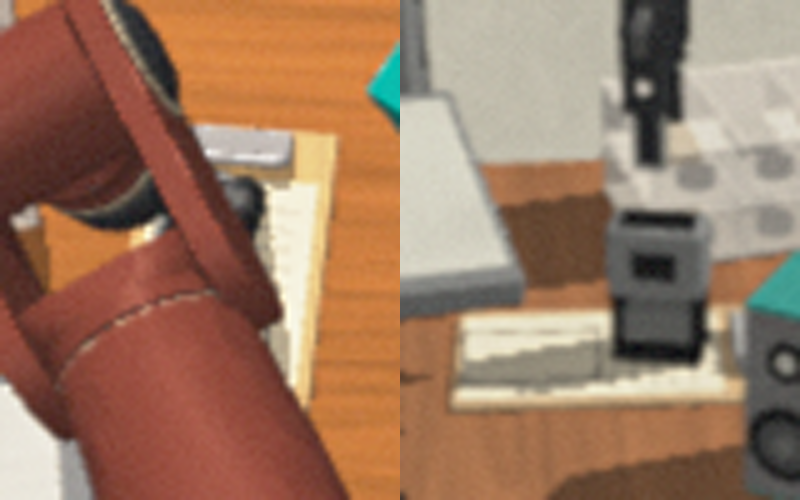

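>>> {"api": "play_rows", "payload": {"increments": [{"offset": [0,1.7,30],"twist": 0,"grip": 0.75},{"offset": [0,1.7,60],"twist": 0,"grip": 0.75},{"offset": [0,1.7,80],"twist": 0,"grip": 0.75},{"offset": [0,1.7,87],"twist": 0,"grip": 0.75},{"offset": [0,1.7,87],"twist": 0,"grip": 0.6}]}}

```text
time: 42.95
tool_pos: [0.5311, 0.4266, 0.23]
tool_rot: [-0.001, 0.11, 0.994, -0.001]
contact_force: [0.2, -0.4, -0.6]
gripper_width: 0.626
```

>>> {"api": "play_rows", "payload": {"increments": [{"offset": [0,0,0],"twist": 0,"grip": 0.4},{"offset": [0,0,0],"twist": 0,"grip": 0.2},{"offset": [0,0,0],"twist": 0,"grip": 0.2},{"offset": [0,0,0],"twist": 0,"grip": 0.2},{"offset": [0,0,0],"twist": 0,"grip": 0.2}]}}

```text
time: 43.37
tool_pos: [0.5321, 0.4274, 0.2335]
tool_rot: [0.001, 0.11, 0.994, 0.001]
contact_force: [-0.2, 1.4, 3.3]
gripper_width: 0.439
```

>>> {"api": "play_rows", "payload": {"increments": [{"offset": [0,0,-5],"twist": 0,"grip": 0.2},{"offset": [0,0,-15],"twist": 0,"grip": 0.2},{"offset": [0,0,-30],"twist": 0,"grip": 0.2},{"offset": [0,0,-40],"twist": 0,"grip": 0.2},{"offset": [0,0,-40],"twist": 0,"grip": 0.2}]}}

```text
time: 43.78
tool_pos: [0.5324, 0.4276, 0.2756]
tool_rot: [0.003, 0.11, 0.994, 0.002]
contact_force: [0.5, 1.2, -0.6]
gripper_width: 0.436
```

```bash
python3 - <<'E'
from h import *
go(.4437,.430,.28,-.045)
f=manip.grab_frame("side")
s,p,R=tool(); yaw=np.arctan2(R[1,1],R[0,1])-np.pi/2
im=cv2.resize(f[80:180,185:265],None,fx=6,fy=6,interpolation=cv2.INTER_CUBIC); draw(im,(p[0],p[1],yaw),D["stamp"],"side",p[2]-.155-.075,6,(185,80)); cv2.imwrite("pics/sh.png",im)
E
```

```text
offset [ 87.  -16.9  -4.9] twist -0.1748 pos [0.5324 0.4276 0.2756] yaw -12.59 t 43.7833 F [ 0.5  1.2 -0.6] g 0.436
```

View pics/sh.png

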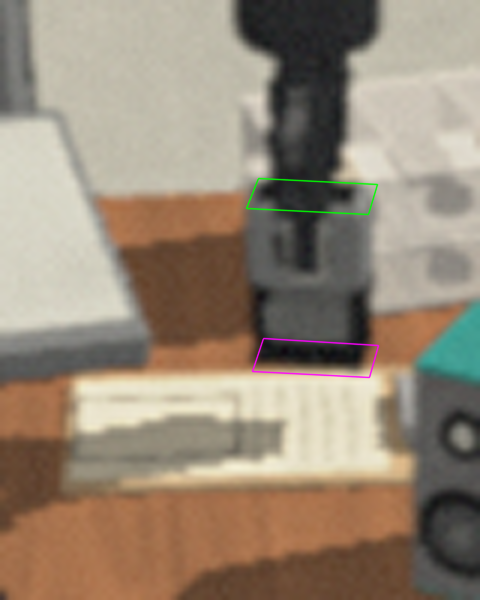

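>>> {"api": "play_rows", "payload": {"increments": [{"offset": [12,-3,0],"twist": -0.05,"grip": 0.2},{"offset": [37,-7,0],"twist": -0.1,"grip": 0.2},{"offset": [62,-12,0],"twist": -0.15,"grip": 0.2},{"offset": [80,-16,0],"twist": -0.175,"grip": 0.2},{"offset": [88,-17,0],"twist": -0.175,"grip": 0.2}]}}

```text
time: 44.25
tool_pos: [0.4395, 0.4293, 0.27]
tool_rot: [-0.001, 0.022, 1.0, -0.001]
contact_force: [-0.5, -0.3, -2.8]
gripper_width: 0.442
```

>>> {"api": "play_rows", "payload": {"increments": [{"offset": [0,0,0],"twist": 0,"grip": 0.2},{"offset": [0,0,10],"twist": 0,"grip": 0.2},{"offset": [0,0,20],"twist": 0,"grip": 0.2},{"offset": [0,0,28],"twist": 0,"grip": 0.2},{"offset": [0,0,28],"twist": 0,"grip": 0.2}]}}

```text
time: 44.67
tool_pos: [0.4417, 0.4286, 0.2395]
tool_rot: [-0.002, 0.023, 1.0, -0.002]
contact_force: [-0.7, -1.1, -2.7]
gripper_width: 0.438
```

```bash
python3 - <<'E'
from h import *
go(.4437,.430,.234,-.045)
print([ (round(r["p"],2),w(r["xyz"],"side")) for r in (manip.grab_frame("side") is not None and manip.tip_of("stamp","side"))[:1]], [w(r["xyz"],"side") for r in manip.tip_of("frame","side")[:1]])
E
```

```text
offset [-2.   1.5  5.5] twist -0.0009 pos [0.4417 0.4286 0.2395] yaw -2.63 t 44.6667 F [-0.7 -1.1 -2.7] g 0.438
[(0.78, array([0.44002513, 0.42813939, 0.00907173]))] [array([0.44292749, 0.43226815, 0.00564541])]
```

Adjust by (+2 mm in x, +2 mm in y) and lower gently until it touches.

>>> {"api": "play_rows", "payload": {"increments": [{"offset": [-2,2,0],"twist": 0,"grip": 0.2},{"offset": [-3,2,2],"twist": 0,"grip": 0.2},{"offset": [-3,2,4],"twist": 0,"grip": 0.2},{"offset": [-3,2,5],"twist": 0,"grip": 0.2},{"offset": [-3,2,5],"twist": 0,"grip": 0.2}]}}

```text
time: 45.23
tool_pos: [0.4448, 0.4313, 0.2378]
tool_rot: [-0.0, 0.022, 1.0, -0.0]
contact_force: [-0.3, -0.5, -2.7]
gripper_width: 0.44
```

>>> {"api": "play_rows", "payload": {"increments": [{"offset": [0,0,1],"twist": 0,"grip": 0.2},{"offset": [0,0,2],"twist": 0,"grip": 0.2},{"offset": [0,0,2.5],"twist": 0,"grip": 0.2},{"offset": [0,0,2.5],"twist": 0,"grip": 0.2},{"offset": [0,0,2.5],"twist": 0,"grip": 0.2}]}}

```text
time: 45.65
tool_pos: [0.4448, 0.4314, 0.2356]
tool_rot: [-0.0, 0.022, 1.0, -0.0]
contact_force: [0.5, 0.3, -2.8]
gripper_width: 0.438
```

>>> {"api": "play_rows", "payload": {"increments": [{"offset": [0,0,0.7],"twist": 0,"grip": 0.2},{"offset": [0,0,1.4],"twist": 0,"grip": 0.2},{"offset": [0,0,2],"twist": 0,"grip": 0.2},{"offset": [0,0,2],"twist": 0,"grip": 0.2},{"offset": [0,0,2],"twist": 0,"grip": 0.2}]}}

```text
time: 46.07
tool_pos: [0.4449, 0.4314, 0.2336]
tool_rot: [-0.0, 0.022, 1.0, -0.0]
contact_force: [-0.1, -0.5, -2.5]
gripper_width: 0.441
```

>>> {"api": "play_rows", "payload": {"increments": [{"offset": [0,0,0.5],"twist": 0,"grip": 0.2},{"offset": [0,0,1],"twist": 0,"grip": 0.2},{"offset": [0,0,1],"twist": 0,"grip": 0.2},{"offset": [0,0,1],"twist": 0,"grip": 0.2},{"offset": [0,0,1],"twist": 0,"grip": 0.2}]}}

```text
time: 46.48
tool_pos: [0.445, 0.4315, 0.2333]
tool_rot: [0.0, 0.022, 1.0, 0.0]
contact_force: [-2.1, -1.4, 4.3]
gripper_width: 0.437
```

>>> {"api": "play_rows", "payload": {"increments": [{"offset": [0,0,3],"twist": 0,"grip": 0.2},{"offset": [0,0,6],"twist": 0,"grip": 0.2},{"offset": [0,0,9],"twist": 0,"grip": 0.2},{"offset": [0,0,11],"twist": 0,"grip": 0.2},{"offset": [0,0,11],"twist": 0,"grip": 0.2}]}}

```text
time: 46.9
tool_pos: [0.445, 0.4316, 0.222]
tool_rot: [0.0, 0.022, 1.0, 0.0]
contact_force: [-3.8, -1.0, 6.8]
gripper_width: 0.435
```

>>> {"api": "play_rows", "payload": {"increments": [{"offset": [0,0,1],"twist": 0,"grip": 0.2},{"offset": [0,0,2],"twist": 0,"grip": 0.2},{"offset": [0,0,3],"twist": 0,"grip": 0.2},{"offset": [0,0,3],"twist": 0,"grip": 0.2},{"offset": [0,0,3],"twist": 0,"grip": 0.2}]}}

```text
time: 47.32
tool_pos: [0.445, 0.4317, 0.2196]
tool_rot: [0.0, 0.022, 1.0, 0.0]
contact_force: [-3.8, -1.6, 8.5]
gripper_width: 0.44
```

>>> {"api": "play_rows", "payload": {"increments": [{"offset": [0,0,1],"twist": 0,"grip": 0.2},{"offset": [0,0,1.5],"twist": 0,"grip": 0.2},{"offset": [0,0,1.5],"twist": 0,"grip": 0.2},{"offset": [0,0,1.5],"twist": 0,"grip": 0.2},{"offset": [0,0,1.5],"twist": 0,"grip": 0.2}]}}

```text
time: 47.73
tool_pos: [0.4452, 0.4319, 0.2193]
tool_rot: [0.0, 0.022, 1.0, 0.0]
contact_force: [-5.9, -3.7, 13.9]
gripper_width: 0.441
```

>>> {"api": "play_rows", "payload": {"increments": [{"offset": [0,0,1],"twist": 0,"grip": 0.2},{"offset": [0,0,2],"twist": 0,"grip": 0.2},{"offset": [0,0,2],"twist": 0,"grip": 0.2},{"offset": [0,0,2],"twist": 0,"grip": 0.2},{"offset": [0,0,2],"twist": 0,"grip": 0.2}]}}

```text
time: 48.15
tool_pos: [0.4453, 0.4321, 0.2192]
tool_rot: [0.0, 0.022, 1.0, 0.0]
contact_force: [-9.7, -4.5, 22.0]
gripper_width: 0.439
```

>>> {"api": "play_rows", "payload": {"increments": [{"offset": [0,0,-4],"twist": 0,"grip": 0.2},{"offset": [0,0,-8],"twist": 0,"grip": 0.2},{"offset": [0,0,-12],"twist": 0,"grip": 0.2},{"offset": [0,0,-16],"twist": 0,"grip": 0.2},{"offset": [0,0,-17],"twist": 0,"grip": 0.2}]}}

```text
time: 48.57
tool_pos: [0.445, 0.4315, 0.2329]
tool_rot: [0.0, 0.022, 1.0, 0.0]
contact_force: [-1.3, 0.1, 4.2]
gripper_width: 0.439
```

>>> {"api": "play_rows", "payload": {"increments": [{"offset": [0,0,-0.5],"twist": 0,"grip": 0.2},{"offset": [0,0,-0.5],"twist": 0,"grip": 0.2},{"offset": [0,0,-0.5],"twist": 0,"grip": 0.45},{"offset": [0,0,-0.5],"twist": 0,"grip": 0.6},{"offset": [0,0,-0.5],"twist": 0,"grip": 0.7}]}}

```text
time: 48.98
tool_pos: [0.4448, 0.4311, 0.2317]
tool_rot: [-0.0, 0.022, 1.0, -0.0]
contact_force: [-0.2, -0.4, 0.8]
gripper_width: 0.7
```

>>> {"api": "play_rows", "payload": {"increments": [{"offset": [0,0,0],"twist": 0,"grip": 0.7},{"offset": [0,0,-20],"twist": 0,"grip": 0.7},{"offset": [0,0,-55],"twist": 0,"grip": 0.7},{"offset": [0,0,-95],"twist": 0,"grip": 0.7},{"offset": [0,0,-135],"twist": 0,"grip": 0.7}]}}

```text
time: 49.4
tool_pos: [0.4445, 0.431, 0.3676]
tool_rot: [-0.001, 0.022, 1.0, -0.001]
contact_force: [0.8, 0.2, -0.5]
gripper_width: 0.704
```

>>> {"api": "play_rows", "payload": {"increments": [{"offset": [0,-40,-20],"twist": 0,"grip": 0.7},{"offset": [0,-80,-30],"twist": 0,"grip": 0.7},{"offset": [0,-120,-30],"twist": 0,"grip": 0.7},{"offset": [0,-160,-30],"twist": 0,"grip": 0.7},{"offset": [0,-200,-30],"twist": 0,"grip": 0.7}]}}

```text
time: 49.82
tool_pos: [0.4354, 0.2299, 0.3977]
tool_rot: [0.001, 0.022, 1.0, -0.0]
contact_force: [0.5, -0.7, 0.4]
gripper_width: 0.701
```

>>> {"api": "play_rows", "payload": {"increments": [{"offset": [0,-40,0],"twist": 0,"grip": 0.7},{"offset": [0,-80,0],"twist": 0,"grip": 0.7},{"offset": [0,-120,0],"twist": 0,"grip": 0.7},{"offset": [0,-160,0],"twist": 0,"grip": 0.7},{"offset": [0,-200,0],"twist": 0,"grip": 0.7}]}}

```text
time: 50.23
tool_pos: [0.4262, 0.03, 0.3974]
tool_rot: [0.0, 0.022, 1.0, -0.0]
contact_force: [0.9, -0.5, -0.6]
gripper_width: 0.699
```

```bash
python3 st.py; python3 placed.py hifi drive router speaker1; python3 - <<'E'
from h import *
a=cv2.imread("pics/stamp.png"); p=cv2.imread("pics/placed5.png")
q=cv2.resize(p,(240,300)); a[294:594,386:626]=q
f=manip.grab_frame("side"); t=manip.grab_frame("top")
cv2.imwrite("pics/fin1.png",a); cv2.imwrite("pics/fin2.png",cv2.resize(t[100:300,90:420],(800,485))); cv2.imwrite("pics/fin3.png",cv2.resize(f,(800,600)))
E
```

```text
clip ('top',) [ 0.4979  0.4261 -0.0497] 600.0
clip ('side',) [ 0.5001  0.4327 -0.0024] 456.88869226357565
clip ('top', 'side') [ 0.4999  0.4226 -0.0451] 1051.8983398407806
head ('top',) [ 0.5342  0.4353 -0.6997] 382.62200203997315
head ('top', 'side') [ 0.5352  0.416  -0.1782] 657.4396820934124
frame top 0.71 [0.4442 0.4274 0.002 ]
frame side 0.93 [0.4416 0.431  0.0045]
stamp_top top 0.72 [0.4428 0.4299 0.1004]
stamp_top side 0.48 [0.4412 0.4321 0.0059]
stamp top 0.56 [0.4424 0.4262 0.0012]
stamp side 0.73 [0.4413 0.431  0.0016]
clipboard top 0.71 [0.4974 0.429  0.0006]
clipboard side 0.59 [0.4964 0.4282 0.0002]
(594, 793, 3) (594, 376, 3)
hifi [ 0.4798 -0.3595 -0.039 ] 1153 plan (0.4742, -0.3585)
   local -39.30772186285288 -48.86383149054324 yaw -0.5181038367433508
drive [ 0.468  -0.2669 -0.0245] 1075 plan (0.467, -0.2652)
   local -53.899060224113555 43.340536402339836 yaw 0.31460916830451063
router [ 0.5783 -0.2701  0.0021] 1200 plan (0.579, -0.2685)
   local 56.421094804634315 43.36838040107326 yaw 1.8411907029983683
speaker1 [ 0.5851 -0.3617 -0.0519] 1189 plan (0.5822, -0.3617)
   local 66.0163018468475 -47.90636032309164 yaw -1.2553976231668404
```

View pics/fin1.png

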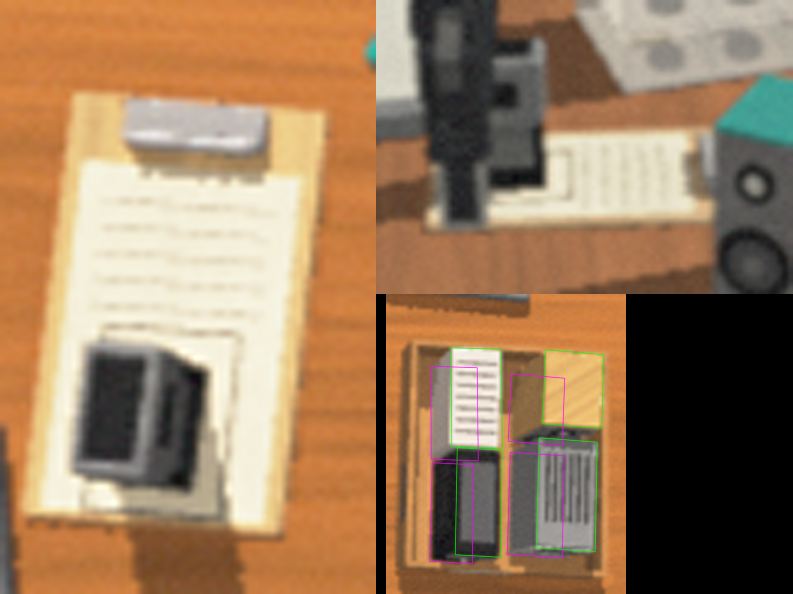

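View pics/fin3.png

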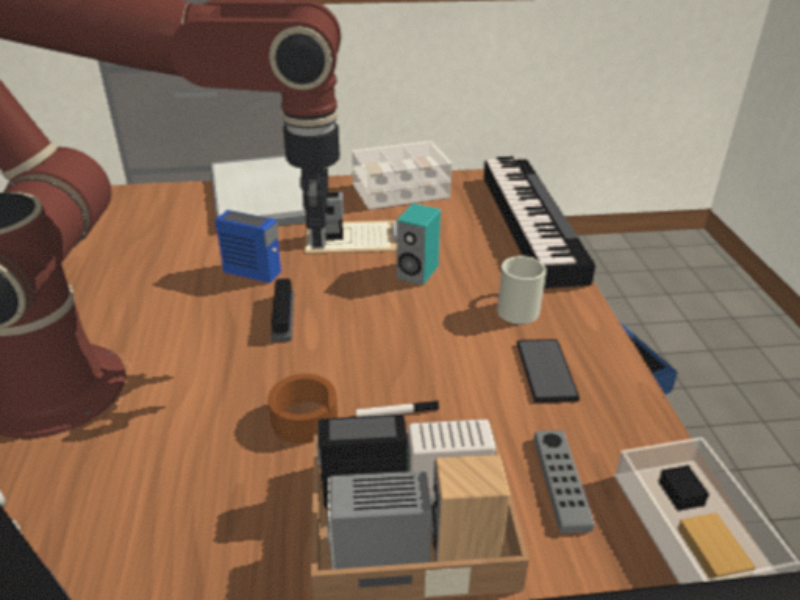

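```bash
python3 -c "
from plant import manip
print(manip.job_done(), manip.state()['time'])"
```

```text
the job is handed in; nothing more can be done
the job is handed in; nothing more can be done
```

The job is handed in, at about 50 s on the robot's clock; the hand-in gave no verdict.

**Tape:** it lies flat on the desk at about (0.39, -0.11).

**Goods:** only four were there: one wooden speaker, the hi-fi, the drive and the router. All four stand upright on the carton floor, next to each other and not stacked. I placed the drive a second time, about 4 mm over, to leave room for the router.

**Stamp:** I stood it in the frame and pressed the head 14 mm down, with the force rising to 22 N at the stop. It came back up and I released it.

**Last checks:**
- The final pictures show all four goods square in the carton and the stamp upright inside the frame, about 2 mm from its centre. The blue drive, turquoise speaker and other bystanders look unmoved.
- The router's angle is uncertain: separate fits gave -1° to +2.5°, because its white face saturates the measure. In the picture it looks square and clear of the drive.
- The last automatic fit of the stamp head, and one side-view height reading of its top, were clearly wrong. The arm blocked the side view, and the fit was still searching at the stamp's old place. I relied on the top view, which read 0.100 m for the raised head, and on the gripper's travel.

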